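# Fit the bush on the gauge spigot, then hold the probe centred in its bore

### The job

Inspect the brass-coloured bush: slide it onto the steel gauge spigot of the blue stand until it sits fully down on the deck, and let go of it. Then lift the probe out of its holder by the red grip, lower it upright through the middle of the bush and the hollow spigot, never touching them or the stand with it, until its tip shows below the underside of the blue deck without reaching the bench. Finish while still holding it there: upright, centred and still; leave the caliper, the screwdriver and the small clear box where they are.

Things in the scene. Friction and masses are not known exactly. Their poses are not given: they have to be found in the camera images.
- gauge_stand: Blue stand, fixed: 120 x 120 mm deck (38 to 50 mm above the bench) on two cheeks along its x axis (footprint 130 x 146 mm), open below. Steel gauge spigot in the middle: hollow tube, 26 mm outside, 20 mm tall, top at 70 mm, its upper 8 mm tapering to 22.4 mm; a 20 mm bore runs down through spigot and deck. Origin: on the bench on the bore axis; z up; turned about z.
- spigot_top (a point): Centre of the spigot's open top, 70 mm above the bench, on the bore axis.
- spigot_foot (a point): Point on the bore axis level with the deck's top, 50 mm above the bench; where the underside of the bush must sit.
- bush: Loose brass-coloured bush (thick ring) standing upright on the bench: outer diameter 48 mm, through bore 30 mm, height 45 mm, 0.2 to 0.42 kg. Origin: centre of its underside; z along its axis, up. Seated on the deck its top is 95 mm above the bench.
- holder: Probe holder, fixed to the bench: grey round foot 84 mm in diameter, 10 mm thick, with an upright aluminium tube of 27 mm outer and 14 mm inner diameter whose top is 105 mm above the bench. Origin: on the bench, on the tube's axis; z up.
- probe: Loose probe, 137 mm, 60 g, upright in the holder: steel rod 8 mm thick with rounded lower tip; steel collar 22 mm wide (90 to 95 mm above the tip) resting on the tube; round red grip 14 mm thick (95 to 137 mm above the tip) to take it by. Origin: the tip; z along the rod towards the grip (up). In the holder its tip is 15 mm above the bench.
- probe_tip (a point): The probe's tip (same point as the probe's origin).
- probe_grip (a point): Middle of the red grip on the probe's axis, 117 mm above the tip, 132 mm above the bench while it stands in the holder.
- caliper: Bystander: digital caliper lying on the bench, 202 x 69 x 14 mm. Origin: centre of its underside.
- screwdriver: Bystander: red-handled screwdriver lying on the bench, 188 mm long, 26 mm thick. Origin: centre of its underside.
- parts_box: Bystander: small clear plastic box with a lid, 57 x 77 x 41 mm, standing on the bench. Origin: centre of its underside.
Mind the look-alikes: they are no part of the job. What is meant by the bush is not purple, and is the smaller of those in its own colour.

How it is judged (in metres and radians):
On the way, in this order (a step that is already met when the one before it is completed fails the run):
1. the bush sits fully down over the spigot and is let go (horizontal distance between bush and spigot_foot below 0.004 m and z of bush in the frame of gauge_stand between 0.047 and 0.053 m and angle between bush's own z axis and vertical below 0.06 rad and contact force between the fingers and bush below 0.05 N), for 0.2 s.
2. the probe is lifted out of the holder, its tip above the bush (height (world z) of probe_tip above 0.095 m), for 0.1 s.
At the end, for the whole second after the job is handed in: Bush down on the deck (within 3 mm; axis within 4 mm; tilt < 0.06 rad), not held. Probe held in the fingers, touching neither bush nor stand, tip 2 to 38 mm above the bench, tip within 4 mm and grip within 6 mm of the bore axis, tilt < 0.07 rad, speed < 10 mm/s, away from the holder (all of step 1 and height (world z) of probe_tip between 0.002 and 0.038 m and horizontal distance between probe_tip and spigot_foot below 0.004 m and horizontal distance between probe_grip and spigot_foot below 0.006 m and angle between probe's own z axis and vertical below 0.07 rad and linear speed of probe below 0.01 m/s and contact force between the fingers and probe above 1 N and contact force between probe and gauge_stand below 0.05 N and contact force between probe and bush below 0.05 N and horizontal distance between probe and holder above 0.05 m); the arm keeps its last pose, push and grip.
It fails at once if the probe touches the bush, the spigot or the stand (contact force between probe and bush above 0.3 N or contact force between probe and gauge_stand above 0.3 N).
It fails at once if the caliper, the screwdriver or the clear box is moved (distance of any of caliper, screwdriver, parts_box from where it was at the start of the episode above 0.015 m).
It also fails if it takes over 64 s, if anything falls off the work surface, if the arm or the gripper's body presses on something with over 40 N, if the wrist force passes 120 N, or if a joint passes its speed limit or range.

### The arm

A 6-joint arm with a two-finger parallel gripper is mounted at the origin on the work surface; the furniture and walls round the work are solid. World frame = base frame: x ahead of the robot, y to its left, z up, the work surface at z = 0. Lengths are in m, angles in degrees, forces in N, time in s.
With the tool pointing down it reaches from about 0.35 to 0.875 m from the base axis. Payload 4.2 kg.
Tool frame: the origin (TCP) lies midway between the tips of the shut fingers; the grasp point (between the pads) lies 19 mm behind it; z points along the fingers, y is the direction in which the jaws open and shut (so a half turn about z gives the same grasp; the last joint's range is limited). The gripper opens to 87 mm and grips with 3 to 60 N. Pads are 19 mm wide; open, the fingers measure 117 mm over their backs; the gripper's body (75 mm by 190 mm) begins 51 mm behind the grasp point.
Start: joints at [-56.918, 22.042, 0.453, 0, -68.411, -14.817], TCP at [0.196, -0.593, 0.223] pointing down, gripper open.
Joint ranges: [-179.83, 179.83], [-69.29, 118.12], [-61.27, 80.66], [-181.25, 117.63], [-171.15, -9.14], [-177.46, 177.46]. Speed limits (degrees/s): [159.86, 159.86, 180, 180, 180, 180].

### API

Orientations are given as a 3x3 rotation matrix whose columns are the frame's x, y, z axes.
In Python, from station import sense, capture, calibration, finish_job gives the robot as it stands.
- The arm moves only by the tool carry_out, never from a script. Its argument "commands" is one flat list of numbers, 6 for each row, row after row: the shift along the tool's x, y, z in mm, then the turn, a rotation vector about the tool's x, y, z in rad. A call has 1 to 5 rows; each row shifts and turns the pose as measured when the row begins, along the tool's axes as they then stand; what a row does not reach is not made up. A row lasts 1/8 s, in which the tool goes at most 62.5 mm and 10.7 degrees, less where a joint would pass 70% of its speed; a pose out of reach is approached as far as the arm can. A call is refused whole if a number of a shift passes 62.5 or a number of a turn 0.188, either way. A call with a gripper value outside its range is refused whole. "grip" is the finger opening in mm, from 0 to 87, set as the call begins (left out, the last holds). The fingers move at their own pace and stop on an object; the grip force is fixed at half the most. Time passes only in rows, so rows that do not move let the fingers close. It gives the time, the measured TCP pose, the force and the opening at its end, in the units of the state.
- sense(): the state, without advancing time (a new reading comes with each control period).
- capture(name): name is "scene" or "top" or "wrist"; returns the picture (480x640x3 uint8, red, green, blue); there is no depth.
- calibration(name): a dict with "fx", "fy", "cx", "cy" (pixels), "rvec" (rotation vector, rad) and "tvec" (3), from world to camera coordinates, as OpenCV has them. Camera axes: x right, y down, z forward; pixel columns grow to the right and rows downward; lengths in m; the calibration is good to about 2 mm. A picture is of the moment at which its call begins: read the wrist's pose just before it. calibration takes no time and is no camera call; for the wrist camera it gives the pose at the moment of the call.
- finish_job(): hands the job in, once; it reports no verdict.
The state is a dict: "time_s": time; "joints": joint angles; "joint_velocities": joint speeds; "effort": joint torques, N m; "tcp_pos": TCP position; "ee_rot": TCP orientation; "wrist_force": force on the tool from outside, world axes, zero at the start; "moment": the same for the moment, N m; "gripper_width": opening from 0.0 (shut) to 1.0 (fully open).
Only numpy, scipy, OpenCV 4.12 (cv2) and the standard library are available. Lean on these libraries where they do the work, as an engineer would, in place of code of your own. Each camera call takes 0.05 s, during which the arm holds its last target.

## Working session

There is one attempt and no reset: what is moved stays moved. The work goes in short steps, Python scripts to look and compute and a tool call to move; the robot and the scene stay as the last step left them, time stands still between calls to the robot, and variables do not carry over. Pictures are saved under pics/ and viewed, and the job is handed in when it is done.

Besides the shell and the picture viewer there is one more tool, called after "Request:" as name(argument=value, ...) on one line, values as JSON. carry_out: Moves the arm, as the interface text tells. Its arguments: {"type":"object","properties":{"commands":{"type":"array"},"grip":{"type":"number"}},"required":["commands"]}

```bash
mkdir -p pics; ls; cat > h.py <<'E'
import numpy as np, cv2
from station import sense, capture, calibration, finish_job
def save(n,im): cv2.imwrite('pics/'+n+'.png',cv2.cvtColor(im,cv2.COLOR_RGB2BGR))
def cam(n):
    c=calibration(n);R=cv2.Rodrigues(np.array(c['rvec'],float))[0];t=np.array(c['tvec'],float).ravel()
    K=np.array([[c['fx'],0,c['cx']],[0,c['fy'],c['cy']],[0,0,1.]]);return K,R,t
def ray(C,u,v,z):
    K,R,t=C;d=R.T@np.linalg.solve(K,[u,v,1.]);o=-R.T@t
    return o+d*(z-o[2])/d[2]
def proj(C,p):
    K,R,t=C;q=K@(R@np.asarray(p,float)+t);return q[:2]/q[2]
E
python3 - <<'E'
from h import *
for n in ("scene","top","wrist"):
    C=cam(n); im=capture(n); save(n+'0',im); print(n,-C[1].T@C[2], C[0][0,0])
s=sense();print(s)
E
```

```text
pics
scene [0.13848561 0.33070837 0.81505656] 512.2668547650284
top [0.51078929 0.02239983 0.97617334] 474.5512695477637
wrist [ 0.12955523 -0.61548692  0.38335068] 360.8884113734361
{'time_s': 0.15, 'joints': array([-5.69178225e+01,  2.20801935e+01,  3.98987334e-01, -1.90598338e-02,
       -6.84129149e+01, -1.48157925e+01]), 'joint_velocities': array([-0.11304325, -0.18592661,  0.19752094,  0.11740744,  0.05699498,
        0.01935619]), 'effort': array([ 3.17610857e-04, -3.91053307e+01,  1.87587637e+01,  4.22237366e+00,
        1.23738020e-02, -1.38407036e-04]), 'tcp_pos': array([ 0.1957553 , -0.59307768,  0.22172787]), 'ee_rot': array([[-9.49647926e-01, -3.13318383e-01, -6.37475831e-04],
       [-3.13319008e-01,  9.49646677e-01,  1.54524351e-03],
       [ 1.21223605e-04,  1.66717059e-03, -9.99998603e-01]]), 'wrist_force': array([-0.59367374,  0.25655246, -0.31242981]), 'moment': array([ 0.06514376, -0.00594846,  0.00091186]), 'gripper_width': 0.9955318207987475}
```

View pics/scene0.png

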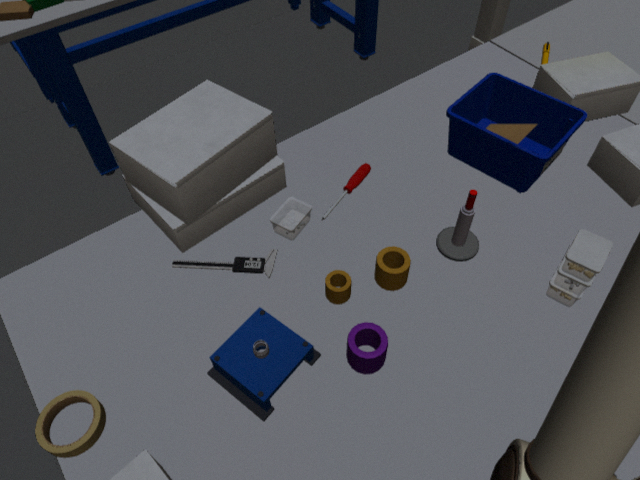

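View pics/top0.png

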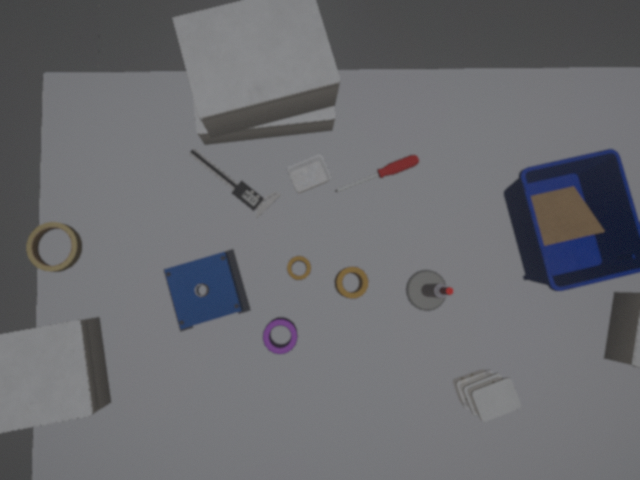

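View pics/wrist0.png

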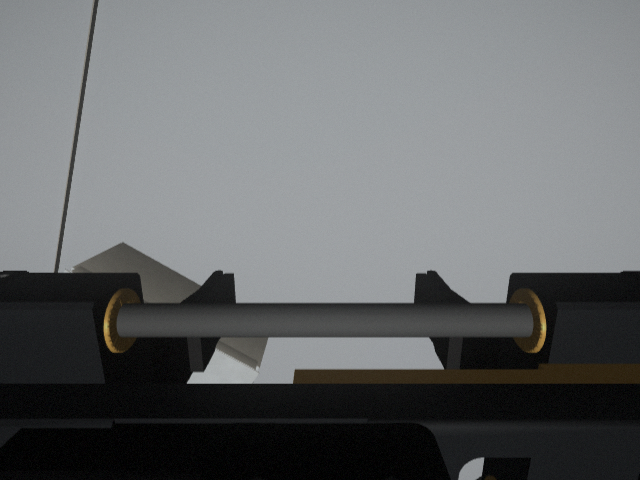

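The scene and top views show:
- **Bush candidates:** small brass ring at top (299,268) / scene (338,287), larger brass ring at top (352,283) / scene (393,268), purple ring at top (280,336), and a pale wooden ring at top (53,247). I choose the small brass one.
- **Stand:** top (203,290).
- **Probe:** top (447,291).

Next I measure these.

```bash
cat > m.py <<'E'
from h import *
def comps(mask,minA=40):
    n,l,st,ce=cv2.connectedComponentsWithStats(mask.astype(np.uint8))
    return [(st[i],ce[i],l==i) for i in range(1,n) if st[i][4]>=minA]
ims={n:cv2.cvtColor(cv2.imread(f'pics/{n}0.png'),cv2.COLOR_BGR2RGB) for n in('scene','top')}
for n,im in ims.items():
    C=cam(n);h=cv2.cvtColor(im,cv2.COLOR_RGB2HSV)
    H,S,V=[h[...,i].astype(int) for i in range(3)]
    for nm,mk in (('brass',(H>8)&(H<28)&(S>120)&(V>50)),('blue',(H>100)&(H<125)&(S>150)&(V>40)),('red',((H<6)|(H>174))&(S>150)&(V>60))):
        for st,ce,l in comps(mk,25):
            print(n,nm,st,ce.round(1),'z0',ray(C,*ce,0)[:2].round(3),'z.045',ray(C,*ce,0.045)[:2].round(4))
im=ims['top'];save('crop_top',cv2.resize(im[220:360,150:470],None,fx=2.5,fy=2.5,interpolation=cv2.INTER_CUBIC))
im=ims['scene'];save('crop_scene',cv2.resize(im[170:420,200:500],None,fx=2.4,fy=2.4,interpolation=cv2.INTER_CUBIC))
E
python3 m.py
```

```text
scene brass [11  1 20 12 99] [20.3  7.3] z0 [2.019 0.17 ] z.045 [1.9155 0.1791]
scene brass [ 1  5  9  9 27] [ 4.1 10.3] z0 [2.033 0.217] z.045 [1.9283 0.2237]
scene brass [542  43   8  21 119] [545.4  53.6] z0 [ 0.825 -0.932] z.045 [ 0.7875 -0.8619]
scene brass [489 125  46  18 356] [510.9 130.5] z0 [ 0.663 -0.602] z.045 [ 0.634  -0.5504]
scene brass [377 247  33  30 484] [393.2 261. ] z0 [ 0.54 -0.12] z.045 [ 0.5179 -0.0947]
scene brass [326 270  25  23 288] [337.8 281.4] z0 [ 0.567 -0.004] z.045 [0.5434 0.0146]
scene blue [ 65   0 153  53 743] [136.9  25.8] z0 [ 1.679 -0.082] z.045 [ 1.594 -0.059]
scene blue [322   0  34  25 233] [339.3  11.2] z0 [ 1.366 -0.62 ] z.045 [ 1.2984 -0.5676]
scene blue [311  19  19   7  38] [319.4  22.4] z0 [ 1.35  -0.532] z.045 [ 1.2834 -0.4842]
scene blue [11 41 20 29 94] [19.7 52.5] z0 [1.753 0.25 ] z.045 [1.6634 0.2542]
scene blue [354  49  21   9  45] [363.9  53.4] z0 [ 1.137 -0.532] z.045 [ 1.0822 -0.4846]
scene blue [ 447   73  140   87 2191] [507.9 118. ] z0 [ 0.699 -0.633] z.045 [ 0.668  -0.5794]
scene blue [101 166  18   9  39] [109.3 170.1] z
[... 312 characters left out ...]
rass [289 258  12  13  26] [293.1 261.7] z0 [0.558 0.026] z.045 [0.5562 0.026 ]
top brass [337 268  30  29 257] [351.5 282.2] z0 [ 0.513 -0.093] z.045 [ 0.5131 -0.0875]
top blue [546 151  94  93 398] [614.1 188.3] z0 [ 0.698 -0.663] z.045 [ 0.6889 -0.6313]
top blue [522 170  62  52 714] [550.1 185.4] z0 [ 0.707 -0.524] z.045 [ 0.6975 -0.4987]
top blue [ 535  224   68   65 1787] [570.7 255.9] z0 [ 0.556 -0.557] z.045 [ 0.5535 -0.5299]
top blue [630 251   9   8  30] [633.5 255.3] z0 [ 0.553 -0.692] z.045 [ 0.5514 -0.6589]
top blue [565 268  75  20 239] [607.1 276.4] z0 [ 0.51  -0.631] z.045 [ 0.5105 -0.6009]
top red [386 157  31  17 203] [401.2 164.5] z0 [ 0.758 -0.207] z.045 [ 0.7465 -0.1965]
```

```bash
sleep 1
```

```text
(no output)
```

View pics/crop_top.png

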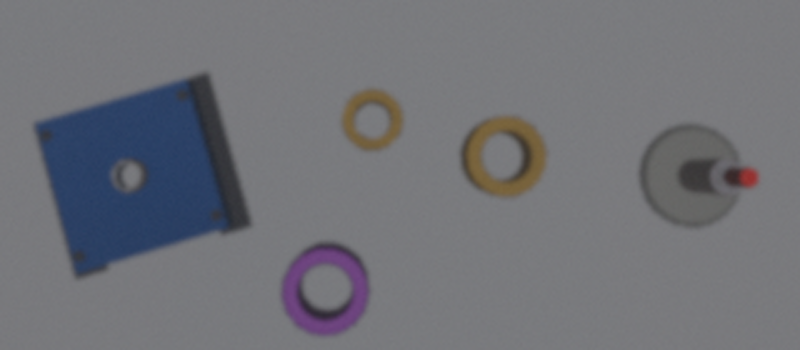

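View pics/crop_scene.png

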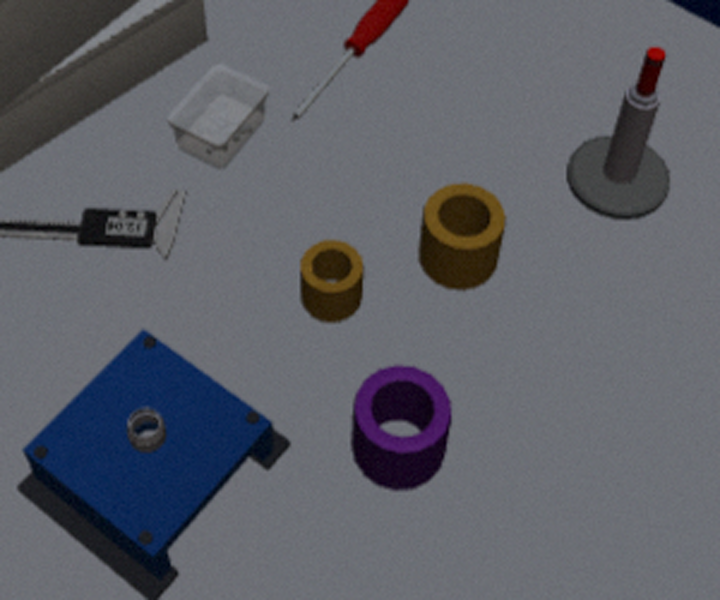

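The crops confirm the choice. The small brass ring is about 25 px wide in the top view, or about 48 mm; the other brass ring is about 65 mm. Next I fit the circles in both views.

```bash
cat > m2.py <<'E'
from h import *
T=cv2.cvtColor(cv2.imread('pics/top0.png'),cv2.COLOR_BGR2RGB);S=cv2.cvtColor(cv2.imread('pics/scene0.png'),cv2.COLOR_BGR2RGB)
CT,CS=cam('top'),cam('scene')
def mask(im,lo,hi,smin,roi):
    h=cv2.cvtColor(im,cv2.COLOR_RGB2HSV);x0,y0,x1,y1=roi
    m=np.zeros(im.shape[:2],np.uint8);m[y0:y1,x0:x1]=cv2.inRange(h,(lo,smin,25),(hi,255,255))[y0:y1,x0:x1];return m
def big(m): 
    cs,_=cv2.findContours(m,cv2.RETR_EXTERNAL,cv2.CHAIN_APPROX_NONE);return max(cs,key=cv2.contourArea)
# bush from top: ring
for nm,im,C,roi,s in(('top',T,CT,(283,252,316,285),70),('top-inv',T,CT,(283,252,316,285),90)):
    c=big(mask(im,5,30,s,roi));e=cv2.fitEllipse(c);print('bush',nm,e,ray(C,*e[0],.045).round(4))
# stand deck
c=big(mask(T,100,125,110,(150,240,255,340)));r=cv2.minAreaRect(c);print('deck',r,ray(CT,*r[0],.05).round(4))
bx=cv2.boxPoints(r);print(np.array([ray(CT,*p,.05)[:2] for p in bx]).round(4))
c=big(mask(S,100,125,110,(200,300,325,410)));p=cv2.approxPolyDP(cv2.convexHull(c),4,True)[:,0];print('scene deck poly',p.tolist(),[ray(CS,*q,.05)[:2].round(3).tolist() for q in p])
# red grip
for nm,im,C,roi in(('top',T,CT,(435,280,462,302)),('scene',S,CS,(460,182,485,215))):
    h=cv2.cvtColor(im,cv2.COLOR_RGB2HSV);h[...,0]=(h[...,0].astype(int)+90)%180
    m=np.zeros(h.shape[:2],np.uint8);x0,y0,x1,y1=roi;m[y0:y1,x0:x1]=cv2.inRange(h,(78,110,40),(102,255,255))[y0:y1,x0:x1]
    c=big(m);r=cv2.minAreaRect(c);M=cv2.moments(c);u=(M['m10']/M['m00'],M['m01']/M['m00']);print('grip',nm,r,np.round(u,1),ray(C,*u,.152).round(4),ray(C,*u,.132).round(4))
cv2.imwrite('pics/z1.png',cv2.resize(cv2.convertScaleAbs(cv2.imread('pics/top0.png')[275:307,185:217],alpha=1.6),None,fx=12,fy=12,interpolation=cv2.INTER_CUBIC))
cv2.imwrite('pics/z2.png',cv2.resize(cv2.convertScaleAbs(cv2.imread('pics/scene0.png')[325:375,235:285],alpha=1.8),None,fx=12,fy=12,interpolation=cv2.INTER_CUBIC))
cv2.imwrite('pics/z3.png',cv2.resize(cv2.convertScaleAbs(cv2.imread('pics/scene0.png')[262:312,313:363],alpha=1.8),None,fx=12,fy=12,interpolation=cv2.INTER_CUBIC))
E
python3 m2.py
```

```text
bush top ((298.5798645019531, 267.4854736328125), (22.422748565673828, 22.469728469848633), 158.68797302246094) [0.5446 0.0155 0.045 ]
bush top-inv ((298.52886962890625, 267.5101318359375), (21.388286590576172, 21.50806427001953), 21.511369705200195) [0.5445 0.0156 0.045 ]
deck ((202.8343963623047, 290.136962890625), (60.89149475097656, 63.487422943115234), 73.61045837402344) [0.5056 0.201  0.05  ]
[[0.5466 0.2755]
 [0.5783 0.1584]
 [0.4648 0.1266]
 [0.4343 0.2429]]
scene deck poly [[258, 308], [313, 351], [312, 359], [268, 409], [215, 369], [210, 358]] [[0.58, 0.16], [0.457, 0.131], [0.447, 0.141], [0.42, 0.242], [0.525, 0.275], [0.547, 0.272]]
grip top ((448.5, 290.5), (5.0, 7.0), 90.0) [448.7 290.5] [ 0.4936 -0.2446  0.152 ] [ 0.4932 -0.2511  0.132 ]
grip scene ((470.6000061035156, 202.7000274658203), (6.697875499725342, 11.53523063659668), 29.744882583618164) [470.6 202.9] [ 0.4784 -0.2249  0.152 ] [ 0.4886 -0.2417  0.132 ]
```

```bash
python3 -c "
import cv2,numpy as np
a=[cv2.resize(cv2.imread(f'pics/z{i}.png'),(260,260)) for i in(1,2,3)];cv2.imwrite('pics/z.png',np.hstack(a))"
```

```text
(no output)
```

View pics/z.png

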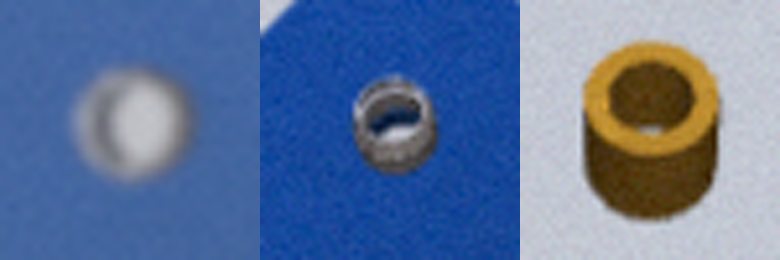

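```bash
python3 - <<'E'
from h import *
s=sense();C=cam('wrist');K,R,t=C;Rt=s['ee_rot'];o=-R.T@t
print('cam in tool',Rt.T@(o-s['tcp_pos']),'\n',Rt.T@R.T)
print(K)
CS,CT=cam('scene'),cam('top')
print(ray(CS,260.8,343.8,.07),ray(CT,201.2,290,.068),ray(CT,201.7,290,.05))
print('bush scene',ray(CS,*(np.array([651-520,99])/5.2+[313,262]),.045))
def tri(u1,u2):
    P=[c[0]@np.c_[c[1],c[2]] for c in(CT,CS)]
    X=cv2.triangulatePoints(P[0],P[1],np.float64(u1).reshape(2,1),np.float64(u2).reshape(2,1))[:,0];return X[:3]/X[3]
print('tri bush',tri((298.58,267.49),(651/5.2-100+313,99/5.2+262)),'spig',tri((201.2,290),(260.8,343.8)))
# needed move
d=np.array([0.5445,0.0155,0.25])-s['tcp_pos'];print('tool-frame shift',Rt.T@d*1000)
E
```

```text
cam in tool [ 0.06990973 -0.00031133 -0.1617608 ] 
 [[ 6.39198160e-05 -9.66454873e-01 -2.56836475e-01]
 [ 9.99999751e-01  2.42396472e-04 -6.63244780e-04]
 [ 7.03252405e-04 -2.56836368e-01  9.66454647e-01]]
[[360.88841137   0.         324.44997379]
 [  0.         360.88841137 238.07952293]
 [  0.           0.           1.        ]]
[0.50911743 0.1964473  0.07      ] [0.50607479 0.20057716 0.068     ] [0.50595467 0.2031527  0.05      ]
bush scene [0.54360918 0.01362451 0.045     ]
tri bush [0.54382012 0.01465939 0.04575521] spig [0.50574222 0.19820701 0.07752665]
tool-frame shift [-521.86020611  468.71277698  -27.55400703]
```

Request:
carry_out(commands=[-40,36,-8,0,0,0,-40,36,-8,0,0,0,-40,36,-8,0,0,0,-40,36,-4,0,0,0,-40,36,0,0,0,0], grip=87)

```text
time_s: 0.78
tcp_pos: [0.3313, -0.3554, 0.2478]
ee_rot: [[-0.952, -0.306, -0.003], [-0.306, 0.952, 0.005], [0.001, 0.006, -1.0]]
wrist_force: [1.1, -0.8, 0.1]
gripper_width: 1.001
```

Request:
carry_out(commands=[-40,36,0,0,0,0,-40,36,0,0,0,0,-40,36,0,0,0,0,-40,36,0,0,0,0,-40,36,0,0,0,0])

```text
time_s: 1.4
tcp_pos: [0.469, -0.1141, 0.2488]
ee_rot: [[-0.952, -0.306, -0.002], [-0.306, 0.952, 0.005], [-0.0, 0.006, -1.0]]
wrist_force: [0.3, -0.7, 0.6]
gripper_width: 1.001
```

```bash
cat >> h.py <<'E'
def goto(p,yaw=None):
    s=sense();R=s['ee_rot'];d=R.T@(np.asarray(p)-s['tcp_pos'])*1000
    y=yaw if yaw is not None else np.arctan2(R[1,1],R[0,1])
    zt=np.array([0,0,-1.]);yt=np.array([np.cos(y),np.sin(y),0]);Rt=np.c_[np.cross(yt,zt),yt,zt]
    w=cv2.Rodrigues(R.T@Rt)[0].ravel()
    print('t',round(s['time_s'],2),'tcp',s['tcp_pos'].round(4),'shift',d.round(1),'turn',w.round(4),'yaw',round(np.degrees(np.arctan2(R[1,1],R[0,1])),1),'F',s['wrist_force'].round(1),'w',round(s['gripper_width']*87,1))
E
python3 - <<'E'
from h import *
goto([.5445,.015,.25])
E
```

```text
t 1.4 tcp [ 0.469  -0.1141  0.2488] shift [-111.4   99.8   -0.6] turn [ 0.0057  0.     -0.    ] yaw 107.8 F [ 0.3 -0.7  0.6] w 87.1
```

Request:
carry_out(commands=[-39,35,0,0.006,0,0,-39,35,0,0,0,0,-33,30,0,0,0,0,0,0,0,0,0,0])

```text
time_s: 1.9
tcp_pos: [0.5464, 0.023, 0.2477]
ee_rot: [[-0.95, -0.311, -0.001], [-0.311, 0.95, -0.001], [0.001, -0.0, -1.0]]
wrist_force: [0.8, -0.5, 0.6]
gripper_width: 0.997
```

```bash
python3 - <<'E'
from h import *
goto([.5445,.015,.25])
C=cam('wrist');im=capture('wrist');save('w1',im)
h=cv2.cvtColor(im,cv2.COLOR_RGB2HSV);m=cv2.inRange(h,(8,100,50),(28,255,255))
cs,_=cv2.findContours(m,cv2.RETR_LIST,cv2.CHAIN_APPROX_NONE)
for c in cs:
    if cv2.contourArea(c)>300:
        e=cv2.fitEllipse(c);print(cv2.boundingRect(c),e,ray(C,*e[0],.045).round(4))
print(proj(C,[.5445,.015,.045]))
E
```

```text
t 1.9 tcp [0.5464 0.023  0.2477] shift [ 4.3 -7.  -2.3] turn [-0.0002 -0.0014 -0.    ] yaw 108.1 F [ 0.8 -0.5  0.6] w 86.7
(294, 364, 346, 20) ((630.7503662109375, 373.0120849609375), (17.124189376831055, 748.2150268554688), 89.33563232421875) [0.615  0.4182 0.045 ]
(513, 290, 34, 63) ((527.5628051757812, 321.2138671875), (33.94065475463867, 54.530086517333984), 169.3195343017578) [0.5924 0.2751 0.045 ]
(103, 290, 23, 63) ((116.00003051757812, 322.1158447265625), (25.366134643554688, 53.93462371826172), 179.45286560058594) [ 0.7363 -0.1598  0.045 ]
(301, 194, 31, 31) ((316.34619140625, 208.65310668945312), (29.708084106445312, 29.958223342895508), 82.86603546142578) [0.5449 0.0131 0.045 ]
(294, 186, 46, 45) ((316.3955383300781, 208.2488555908203), (44.299049377441406, 44.67181396484375), 115.2560806274414) [0.5445 0.013  0.045 ]
(202, 126, 44, 43) ((223.2720489501953, 146.09329223632812), (39.81241989135742, 44.337921142578125), 117.4167251586914) [ 0.5142 -0.0925  0.045 ]
(191, 114, 65, 67) ((223.26963806152344, 146.52044677734375), (62.72306823730469, 67.13833618164062), 144.81201171875) [ 0.5146 -0.0924  0.045 ]
[318.20759952 208.8556658 ]
```

View pics/w1.png

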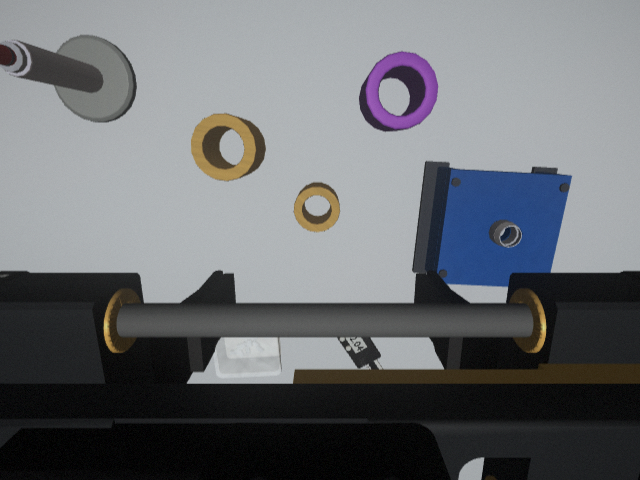

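The wrist view shows the small brass bush at (316,208), giving (0.5447,0.0130). That agrees with the top and scene views to within 2.5 mm. The stand is at right, with its spigot at (508,236). Now I align over the bush and descend.

Request:
carry_out(commands=[4.5,-8,30,0,0,0,0,0,40,0,0,0,0,0,40,0,0,0,0,0,30,0,0,0,0,0,0,0,0,0])

```text
time_s: 2.58
tcp_pos: [0.5408, 0.0071, 0.1058]
ee_rot: [[-0.952, -0.305, -0.001], [-0.305, 0.952, -0.001], [0.001, -0.0, -1.0]]
wrist_force: [-0.1, -0.7, 0.4]
gripper_width: 0.999
```

```bash
python3 - <<'E'
from h import *
goto([.5445,.0135,.014])
C=cam('wrist');im=capture('wrist');save('w2',im)
E
```

```text
t 2.58 tcp [0.5408 0.0071 0.1058] shift [-5.5  5.  91.8] turn [-0.0005 -0.001  -0.    ] yaw 107.7 F [-0.1 -0.7  0.4] w 86.9
```

View pics/w2.png

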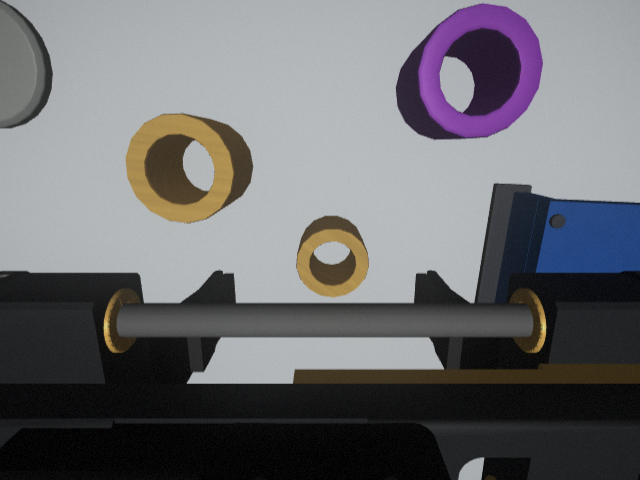

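```bash
python3 - <<'E'
from h import *
C=cam('wrist');im=cv2.cvtColor(cv2.imread('pics/w2.png'),cv2.COLOR_BGR2RGB)
h=cv2.cvtColor(im,cv2.COLOR_RGB2HSV);m=cv2.inRange(h,(8,90,125),(28,255,255));m[300:]=0
cs,_=cv2.findContours(m,cv2.RETR_LIST,cv2.CHAIN_APPROX_NONE)
for c in cs:
    if cv2.contourArea(c)>300:
        e=cv2.fitEllipse(c);print(cv2.boundingRect(c),e,ray(C,*e[0],.045).round(4))
E
```

```text
(308, 240, 49, 47) ((332.23052978515625, 262.880859375), (45.3719596862793, 47.51239013671875), 83.43131256103516) [0.5471 0.0138 0.045 ]
(297, 229, 72, 68) ((332.16046142578125, 262.27935791015625), (66.73080444335938, 70.78285217285156), 88.6010971069336) [0.5467 0.0137 0.045 ]
(143, 133, 73, 73) ((179.0550079345703, 168.8765106201172), (67.60267639160156, 74.94153594970703), 135.83956909179688) [ 0.5181 -0.0942  0.045 ]
(126, 114, 108, 109) ((179.1320343017578, 167.67434692382812), (101.04010772705078, 112.1565170288086), 138.8053741455078) [ 0.5173 -0.0943  0.045 ]
```

Request:
carry_out(commands=[-3,2.5,15,0,0,0,-3,2.5,20,0,0,0,0,0,15,0,0,0,0,0,0,0,0,0])

```text
time_s: 3.12
tcp_pos: [0.5498, 0.0144, 0.0595]
ee_rot: [[-0.952, -0.305, 0.012], [-0.305, 0.952, 0.002], [-0.012, -0.002, -1.0]]
wrist_force: [0.1, -0.5, 0.1]
gripper_width: 0.998
```

```bash
python3 - <<'E'
from h import *
goto([.5457,.0137,.014])
E
```

```text
t 3.12 tcp [0.5498 0.0144 0.0595] shift [ 4.7  0.6 45.4] turn [-0.0016  0.0119  0.    ] yaw 107.7 F [ 0.1 -0.5  0.1] w 86.8
```

Request:
carry_out(commands=[2.5,0.5,15,0,0.012,0,1.5,0,15,0,0,0,0,0,10,0,0,0,0,0,0,0,0,0])

```text
time_s: 3.62
tcp_pos: [0.5463, 0.0137, 0.0175]
ee_rot: [[-0.952, -0.305, 0.001], [-0.305, 0.952, -0.001], [-0.0, -0.002, -1.0]]
wrist_force: [0.3, 0.1, 0.0]
gripper_width: 1.001
```

```bash
python3 - <<'E'
from h import *
goto([.5457,.0137,.014])
E
```

```text
t 3.62 tcp [0.5463 0.0137 0.0175] shift [0.6 0.2 3.5] turn [-0.0017  0.0004  0.    ] yaw 107.7 F [0.3 0.1 0. ] w 87.1
```

Request:
carry_out(commands=[0,0,3,0,0,0,0,0,0,0,0,0])

```text
time_s: 3.88
tcp_pos: [0.5468, 0.0138, 0.0146]
ee_rot: [[-0.952, -0.305, 0.002], [-0.305, 0.952, -0.001], [-0.001, -0.002, -1.0]]
wrist_force: [0.4, 0.4, 0.2]
gripper_width: 1.003
```

Request:
carry_out(commands=[0,0,0,0,0,0,0,0,0,0,0,0,0,0,0,0,0,0,0,0,0,0,0,0,0,0,0,0,0,0], grip=30)

```text
time_s: 4.5
tcp_pos: [0.5474, 0.014, 0.0156]
ee_rot: [[-0.952, -0.305, 0.004], [-0.305, 0.952, -0.001], [-0.004, -0.002, -1.0]]
wrist_force: [0.3, -0.7, 0.0]
gripper_width: 0.548
```

```bash
python3 - <<'E'
from h import *
goto([.5457,.0137,.014])
im=capture('wrist');save('w3',im)
E
```

```text
t 4.5 tcp [0.5474 0.014  0.0156] shift [1.8 0.2 1.6] turn [-0.0018  0.0036  0.    ] yaw 107.8 F [ 0.3 -0.7  0. ] w 47.7
```

View pics/w3.png

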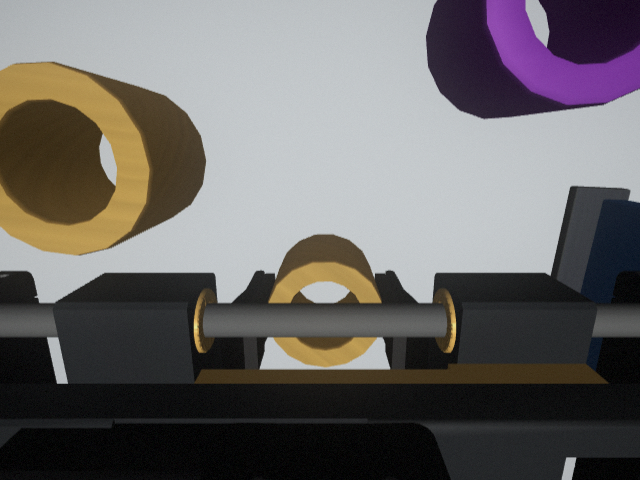

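The bush is held at 47.7 mm, with its ring at (325,313) between the pads. Next I compute its offset in the tool frame, then lift.

```bash
python3 - <<'E'
from h import *
s=sense();C=cam('wrist');im=cv2.cvtColor(cv2.imread('pics/w3.png'),cv2.COLOR_BGR2RGB)
h=cv2.cvtColor(im,cv2.COLOR_RGB2HSV);m=cv2.inRange(h,(8,90,125),(28,255,255));m[:240]=0;m[368:]=0;m[:,:265]=0;m[:,385:]=0
ys,xs=np.nonzero(m);print(xs.min(),xs.max(),ys.min(),ys.max())
# ring edge points back-projected on z=.045, circle lsq on outer boundary below bar and above bar
pts=[]
for x in range(285,368,3):
    col=np.nonzero(m[:,x])[0]
    pts.append((x,col.min()));pts.append((x,col.max()))
P=np.array([ray(C,u,v,.045)[:2] for u,v in pts]);B=(P-s['tcp_pos'][:2])@s['ee_rot'][:2,:2]
A=np.c_[2*B,np.ones(len(B))];sol=np.linalg.lstsq(A,(B**2).sum(1),rcond=None)[0]
print('centre in tool mm',sol[:2]*1000,'r',np.sqrt(sol[2]+sol[:2]@sol[:2])*1000)
print('extent', ray(C,325,ys.min(),.045),ray(C,325,ys.max(),.045), (np.array([ray(C,325,v,.045)[:2] for v in(ys.min(),ys.max())])-s['tcp_pos'][:2])@s['ee_rot'][:2,:2]*1000)
E
```

```text
269 380 262 366
centre in tool mm [ 2.52829882 -0.30820146] r 22.95571362754173
extent [0.52338803 0.00618766 0.045     ] [0.56717085 0.02023865 0.045     ] [[ 25.31946616  -0.13706567]
 [-20.6624674   -0.11834508]]
```

Request:
carry_out(commands=[0,0,-25,0,0,0,0,0,-40,0,0,0,0,0,-40,0,0,0,0,0,-20,0,0,0,0,0,0,0,0,0])

```text
time_s: 5.18
tcp_pos: [0.543, 0.0135, 0.1395]
ee_rot: [[-0.953, -0.303, -0.007], [-0.303, 0.953, -0.002], [0.008, 0.001, -1.0]]
wrist_force: [-0.4, -0.3, -4.1]
gripper_width: 0.551
```

```bash
python3 - <<'E'
from h import *
goto([.507,.2005,.125])
E
```

```text
t 5.17 tcp [0.543  0.0135 0.1395] shift [-22.4 189.2  14.4] turn [ 0.0005 -0.0076  0.    ] yaw 107.6 F [-0.4 -0.3 -4.1] w 47.9
```

Request:
carry_out(commands=[-6,35,-20,0,-0.0076,0,-6,40,-25,0,0,0,-6,35,-25,0,0,0,0,0,0,0,0,0,0,0,0,0,0,0])

```text
time_s: 5.8
tcp_pos: [0.5213, 0.1248, 0.2006]
ee_rot: [[-0.954, -0.298, -0.019], [-0.298, 0.954, -0.004], [0.019, 0.002, -1.0]]
wrist_force: [-0.4, -0.8, -3.1]
gripper_width: 0.552
```

```bash
python3 - <<'E'
from h import *
goto([.507,.2005,.125])
im=capture('wrist');save('w4',im);print(proj(cam('wrist'),[.507,.2005,.07]))
im=capture('top');save('top1',im)
E
```

```text
t 5.8 tcp [0.5213 0.1248 0.2006] shift [-10.4  76.4  75.6] turn [ 0.0017 -0.0194  0.    ] yaw 107.4 F [-0.4 -0.8 -3.1] w 48.0
[416.06968766 241.97739887]
```

View pics/w4.png

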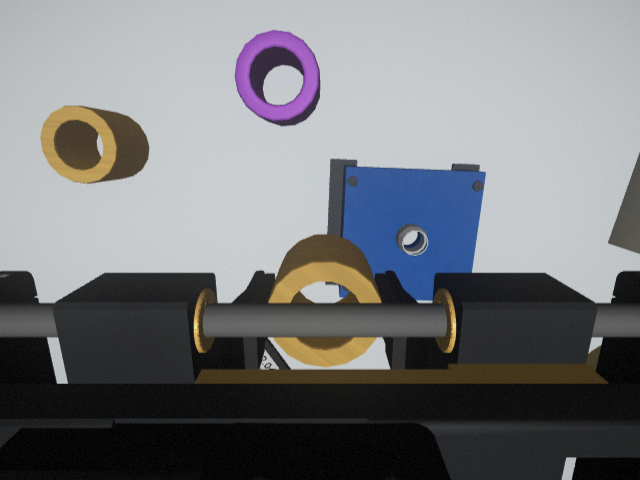

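```bash
python3 - <<'E'
from h import *
C=cam('wrist');im=cv2.imread('pics/w4.png')
save('z4',cv2.cvtColor(cv2.resize(im[215:265,387:437],None,fx=12,fy=12,interpolation=cv2.INTER_CUBIC),cv2.COLOR_BGR2RGB))
h=cv2.cvtColor(im,cv2.COLOR_BGR2HSV);m=cv2.inRange(h,(100,130,60),(125,255,255));m[:,:344]=0
r=np.zeros_like(m);r[220:262,392:434]=255
inv=cv2.bitwise_and(cv2.bitwise_not(m),r)
c=max(cv2.findContours(inv,cv2.RETR_EXTERNAL,cv2.CHAIN_APPROX_NONE)[0],key=cv2.contourArea);e=cv2.fitEllipse(c);print('spigot sil',e,ray(C,*e[0],.06),ray(C,*e[0],.07))
E
```

```text
spigot sil ((411.7102355957031, 239.3928985595703), (29.28558921813965, 33.33993148803711), 133.0754852294922) [0.50802535 0.19916514 0.06      ] [0.50638359 0.19603408 0.07      ]
```

View pics/z4.png

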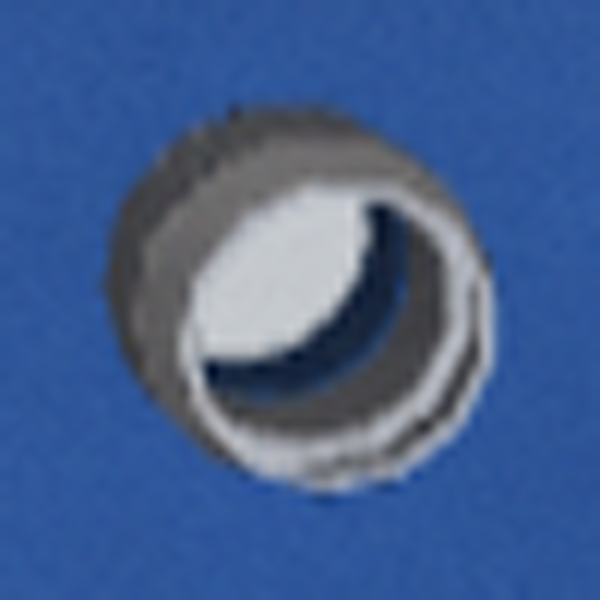

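```bash
python3 - <<'E'
from h import *
C=cam('wrist')
print(ray(C,414.6,242.6,.07), proj(C,[.507,.2005,.07]))
# deck centre from wrist: edges
im=cv2.imread('pics/w4.png');h=cv2.cvtColor(im,cv2.COLOR_BGR2HSV);m=cv2.inRange(h,(100,130,60),(125,255,255))
m[:,:330]=0;m[285:]=0
for y in(190,210,230,250,265):
    xs=np.nonzero(m[y])[0];a,b=ray(C,xs.min(),y,.05),ray(C,xs.max(),y,.05);print(y,xs.min(),xs.max(),((a+b)/2).round(4),np.linalg.norm(a-b).round(4))
# top view spigot again
print(ray(cam('top'),201.2,290,.07))
E
```

```text
[0.50826785 0.19933972 0.07      ] [416.42649671 241.60489169]
190 345 482 [0.4678 0.1882 0.05  ] 0.1189
210 344 479 [0.4847 0.1927 0.05  ] 0.1188
230 343 477 [0.502  0.1978 0.05  ] 0.1195
250 362 474 [0.5172 0.2112 0.05  ] 0.1012
265 370 472 [0.5297 0.2189 0.05  ] 0.0932
[0.50608517 0.20018477 0.07      ]
```

Request:
carry_out(commands=[-5,27,0,0,-0.02,0,-6,28,0,0,0,0,-2,19,15,0,0,0,0,0,15,0,0,0,0,0,0,0,0,0])

```text
time_s: 6.52
tcp_pos: [0.5102, 0.1954, 0.1636]
ee_rot: [[-0.957, -0.291, -0.008], [-0.291, 0.957, -0.004], [0.009, -0.002, -1.0]]
wrist_force: [-0.6, -0.4, -2.7]
gripper_width: 0.546
```

```bash
python3 - <<'E'
from h import *
goto([.5097,.2004,.115])
E
```

```text
t 6.53 tcp [0.5102 0.1954 0.1636] shift [-1.4  5.  48.6] turn [-0.0016 -0.0086 -0.    ] yaw 106.9 F [-0.6 -0.4 -2.7] w 47.5
```

Request:
carry_out(commands=[-1,4,20,0,-0.0086,0,0,1,18,0,0,0,0,0,0,0,0,0,0,0,0,0,0,0])

```text
time_s: 7.02
tcp_pos: [0.5109, 0.1978, 0.1252]
ee_rot: [[-0.958, -0.288, 0.002], [-0.288, 0.958, -0.003], [-0.001, -0.003, -1.0]]
wrist_force: [-0.6, 0.5, -2.8]
gripper_width: 0.551
```

```bash
python3 - <<'E'
from h import *
goto([.5097,.2004,.115])
im=capture('wrist');save('w5',im)
im=capture('scene');save('s5',cv2.resize(im[250:450,170:430],None,fx=3,fy=3,interpolation=cv2.INTER_CUBIC))
E
```

```text
t 7.03 tcp [0.5109 0.1978 0.1252] shift [ 0.4  2.8 10.2] turn [-0.003   0.0008  0.    ] yaw 106.7 F [-0.6  0.5 -2.8] w 48.0
```

View pics/w5.png

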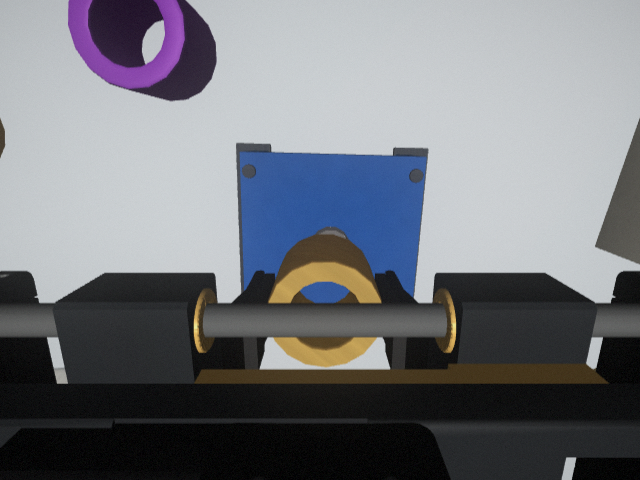

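View pics/s5.png

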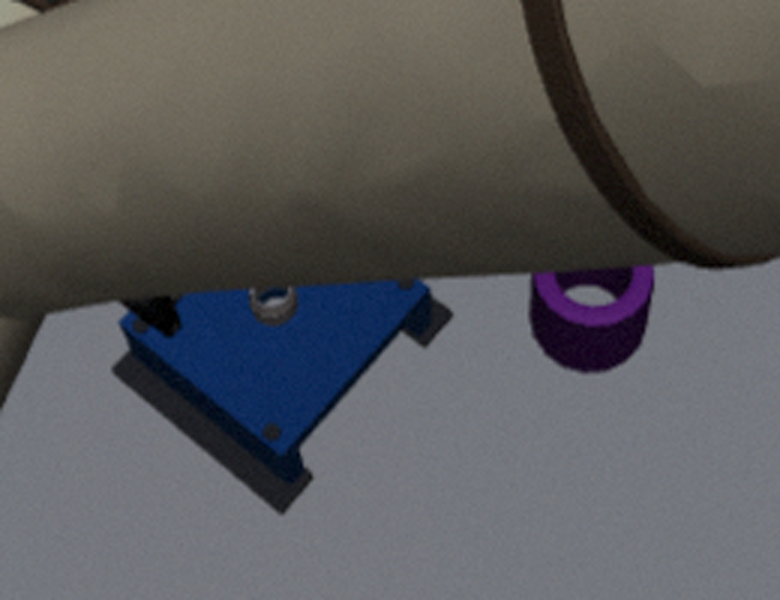

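```bash
python3 - <<'E'
from h import *
s=sense();C=cam('wrist');im=cv2.imread('pics/w5.png');h=cv2.cvtColor(im,cv2.COLOR_BGR2HSV);m=cv2.inRange(h,(100,130,60),(125,255,255))
L=[];Rr=[];T=[]
for y in range(175,262,4):
    xs=np.nonzero(m[y,200:460])[0]+200;L.append(ray(C,xs.min()-.5,y,.05)[:2]);Rr.append(ray(C,xs.max()+.5,y,.05)[:2])
for x in range(262,405,4):
    ys=np.nonzero(m[140:200,x])[0]+140;T.append(ray(C,x,ys.min()-.5,.05)[:2])
L,Rr,T=map(np.array,(L,Rr,T))
def line(P):
    vx,vy,x,y=cv2.fitLine(P.astype(np.float32),cv2.DIST_HUBER,0,.001,.001).ravel();return np.array([x,y]),np.array([vx,vy])
for n,P in(('L',L),('R',Rr),('T',T)):
    p,v=line(P);nrm=np.array([-v[1],v[0]]);print(n,p.round(4),np.degrees(np.arctan2(v[1],v[0])).round(1),'res',np.abs((P-p)@nrm).max().round(4))
pl,vl=line(L);pr,vr=line(Rr);pt,vt=line(T)
if vl[0]<0: vl=-vl
if vr[0]<0: vr=-vr
a=vl+vr;a/=np.linalg.norm(a);n=np.array([-a[1],a[0]])
print('width',(pr-pl)@n)
c_n=((pl+pr)/2)@n; c_a=pt@a+.06
print('deck centre',a*c_a+n*c_n, 'tcp',s['tcp_pos'])
for r in(232,):
    xs=[]
    sub=m[r-2:r+4,300:360];print([ (np.nonzero(q==0)[0].min()+300,np.nonzero(q==0)[0].max()+300) if (q==0).any() else None for q in sub])
u=331.;print('spig u row232 tool', (ray(C,u,232,.055)[:2]-s['tcp_pos'][:2])@s['ee_rot'][:2,:2]*1000)
# spigot silhouette v for candidate
for c in((.5075,.1995),(.506,.2005),(.5085,.199)):
  print(c,[proj(C,[c[0]+.013*np.cos(t),c[1]+.013*np.sin(t),.062]).round(1) for t in np.radians([175,195,215])])
E
```

```text
L [0.4988 0.1359] 14.9 res 0.0004
R [0.4772 0.254 ] 15.3 res 0.0003
T [0.4516 0.1768] -74.8 res 0.0004
width 0.11962839
deck centre [0.50740933 0.20020035] tcp [0.51071017 0.19796835 0.12525244]
[(np.int64(318), np.int64(341)), (np.int64(317), np.int64(343)), (np.int64(317), np.int64(343)), (np.int64(316), np.int64(344)), (np.int64(314), np.int64(345)), (np.int64(312), np.int64(345))]
spig u row232 tool [12.36176608  3.69830189]
(0.5075, 0.1995) [array([336.6, 231.1]), array([329.8, 229.7]), array([322.8, 230.7])]
(0.506, 0.2005) [array([338.8, 229.4]), array([331.9, 228. ]), array([325. , 228.9])]
(0.5085, 0.199) [array([335.4, 232.3]), array([328.6, 230.9]), array([321.6, 231.9])]
```

Request:
carry_out(commands=[0.2,3,4,0,0,0,0,0,8,0,0,0,0,0,0,0,0,0,0,0,0,0,0,0])

```text
time_s: 7.62
tcp_pos: [0.5101, 0.2013, 0.1136]
ee_rot: [[-0.958, -0.288, 0.004], [-0.288, 0.958, -0.001], [-0.003, -0.002, -1.0]]
wrist_force: [-0.2, -0.4, -3.0]
gripper_width: 0.546
```

```bash
python3 - <<'E'
from h import *
goto([.5097,.2008,.09])
E
```

```text
t 7.62 tcp [0.5101 0.2013 0.1136] shift [ 0.6 -0.3 23.6] turn [-0.0019  0.0031  0.    ] yaw 106.7 F [-0.2 -0.4 -3. ] w 47.5
```

Request:
carry_out(commands=[0.5,-0.4,8,0,0.003,0,0,0,8,0,0,0,0,0,6,0,0,0,0,0,0,0,0,0])

```text
time_s: 8.12
tcp_pos: [0.5096, 0.2005, 0.0896]
ee_rot: [[-0.958, -0.288, -0.0], [-0.288, 0.958, -0.002], [0.001, -0.002, -1.0]]
wrist_force: [0.8, -0.4, -3.0]
gripper_width: 0.548
```

```bash
python3 - <<'E'
from h import *
goto([.5097,.2008,.065])
E
```

```text
t 8.12 tcp [0.5096 0.2005 0.0896] shift [-0.2  0.3 24.6] turn [-0.0022 -0.0011 -0.    ] yaw 106.7 F [ 0.8 -0.4 -3. ] w 47.7
```

Bottom of the bush is at about 74 mm. I continue down while watching the force.

Request:
carry_out(commands=[0,0.2,6,0,0,0,0,0,4,0,0,0,0,0,0,0,0,0])

```text
time_s: 8.5
tcp_pos: [0.5098, 0.2009, 0.0791]
ee_rot: [[-0.958, -0.288, 0.0], [-0.288, 0.958, -0.002], [0.0, -0.002, -1.0]]
wrist_force: [0.1, -0.4, -3.3]
gripper_width: 0.544
```

```bash
python3 - <<'E'
from h import *
goto([.5097,.2008,.065])
E
```

```text
t 8.5 tcp [0.5098 0.2009 0.0791] shift [ 0.1 -0.  14.1] turn [-0.0021 -0.0005 -0.    ] yaw 106.8 F [ 0.1 -0.4 -3.3] w 47.3
```

No contact at entry. I continue.

Request:
carry_out(commands=[0,0,5,0,0,0,0,0,4,0,0,0,0,0,2,0,0,0,0,0,0,0,0,0])

```text
time_s: 9.0
tcp_pos: [0.5099, 0.2009, 0.0675]
ee_rot: [[-0.958, -0.288, 0.001], [-0.288, 0.958, -0.002], [0.0, -0.002, -1.0]]
wrist_force: [-0.4, 0.2, -3.5]
gripper_width: 0.548
```

```bash
python3 - <<'E'
from h import *
goto([.5097,.2008,.065])
E
```

```text
t 9.0 tcp [0.5099 0.2009 0.0675] shift [ 0.2 -0.   2.5] turn [-0.002 -0.    -0.   ] yaw 106.8 F [-0.4  0.2 -3.5] w 47.6
```

Request:
carry_out(commands=[0,0,1.5,0,0,0,0,0,0,0,0,0])

```text
time_s: 9.25
tcp_pos: [0.51, 0.201, 0.0661]
ee_rot: [[-0.958, -0.288, 0.001], [-0.288, 0.958, -0.002], [-0.0, -0.002, -1.0]]
wrist_force: [0.0, -1.3, -3.5]
gripper_width: 0.55
```

Request:
carry_out(commands=[0,0,1,0,0,0,0,0,0,0,0,0])

```text
time_s: 9.5
tcp_pos: [0.5103, 0.2012, 0.0657]
ee_rot: [[-0.957, -0.289, 0.002], [-0.289, 0.957, -0.001], [-0.001, -0.002, -1.0]]
wrist_force: [0.5, 0.5, -3.0]
gripper_width: 0.55
```

Request:
carry_out(commands=[0,0,0,0,0,0,0,0,0,0,0,0,0,0,0,0,0,0,0,0,0,0,0,0,0,0,0,0,0,0], grip=85)

```text
time_s: 10.12
tcp_pos: [0.5119, 0.202, 0.0672]
ee_rot: [[-0.957, -0.289, 0.005], [-0.29, 0.957, 0.0], [-0.005, -0.001, -1.0]]
wrist_force: [0.1, -0.6, 0.2]
gripper_width: 0.956
```

```bash
python3 - <<'E'
from h import *
goto([.5097,.2008,.065])
im=capture('wrist');save('w6',im)
E
```

```text
t 10.12 tcp [0.5119 0.202  0.0672] shift [ 2.5 -0.5  2.2] turn [-0.0012  0.0053  0.    ] yaw 106.8 F [ 0.1 -0.6  0.2] w 83.2
```

View pics/w6.png

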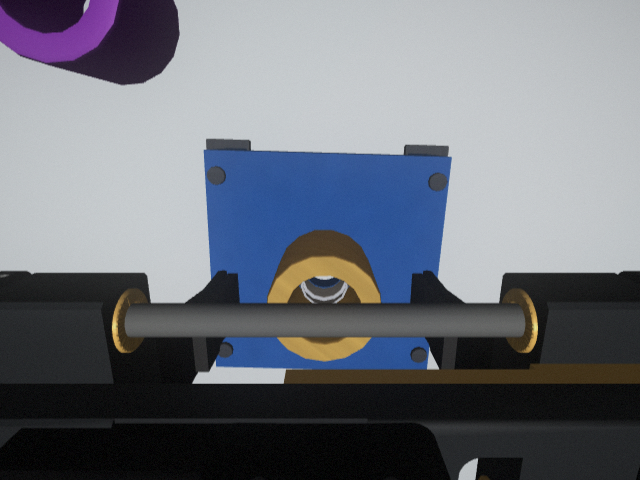

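The bush is released and sits round the spigot, with its ring at (325,308). I lift up and verify.

Request:
carry_out(commands=[0,0,-15,0,0.005,0,0,0,-30,0,0,0,0,0,-40,0,0,0,0,0,-40,0,0,0,0,0,-40,0,0,0])

```text
time_s: 10.8
tcp_pos: [0.5098, 0.2009, 0.2329]
ee_rot: [[-0.957, -0.289, -0.008], [-0.289, 0.957, -0.007], [0.01, -0.004, -1.0]]
wrist_force: [0.2, 0.0, 0.2]
gripper_width: 0.979
```

Request:
carry_out(commands=[10,0,-20,0,0,0,10,0,0,0,0,0,0,0,0,0,0,0])

```text
time_s: 11.18
tcp_pos: [0.4909, 0.1956, 0.2562]
ee_rot: [[-0.957, -0.289, -0.003], [-0.289, 0.957, -0.003], [0.004, -0.002, -1.0]]
wrist_force: [0.1, 0.3, -0.0]
gripper_width: 0.976
```

```bash
cat > mb.py <<'E'
from h import *
import sys
nm=sys.argv[1]
goto([.5097,.2008,.065])
s=sense();C=cam('wrist');im=capture('wrist');save(nm,im);h=cv2.cvtColor(im,cv2.COLOR_RGB2HSV)
m=cv2.inRange(h,(8,90,110),(28,255,255));m[288:]=0
for c in cv2.findContours(m,cv2.RETR_LIST,cv2.CHAIN_APPROX_NONE)[0]:
    if cv2.contourArea(c)>300:
        e=cv2.fitEllipse(c);p=ray(C,*e[0],.095);print('ring',cv2.boundingRect(c),np.round(e[0]+e[1],1),p.round(4))
E
python3 mb.py w7
```

```text
t 11.18 tcp [0.4909 0.1956 0.2562] shift [-20.2  -0.  191.1] turn [-0.0021 -0.0039 -0.    ] yaw 106.8 F [ 0.1  0.3 -0. ] w 84.9
ring (308, 224, 35, 34) [324.6 240.6  32.6  33.4] [0.508 0.2   0.095]
ring (300, 217, 50, 48) [324.6 240.3  47.2  49.4] [0.5078 0.2    0.095 ]
ring (17, 132, 44, 44) [ 38.5 153.2  38.1  46.8] [ 0.5048 -0.0621  0.095 ]
ring (7, 121, 64, 65) [ 38.7 152.8  56.6  69.1] [ 0.5044 -0.0621  0.095 ]
```

View pics/w7.png

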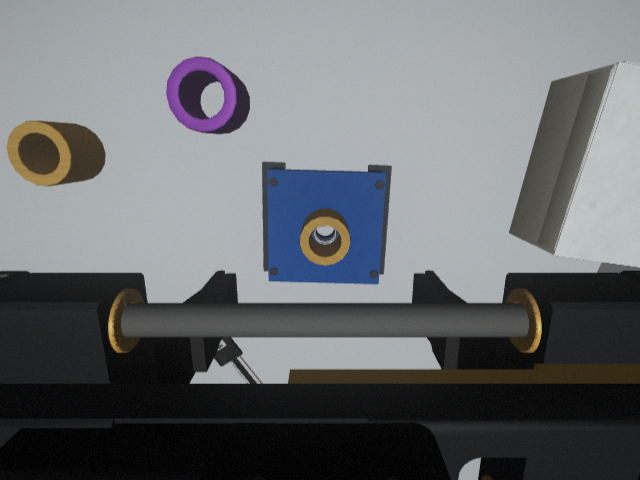

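The bush ring is concentric with the spigot at (324.6,240), giving (0.508,0.200). Now to the probe.

Request:
carry_out(commands=[12,-40,0,0,0,0,14,-46,0,0,0,0,14,-46,0,0,0,0,14,-46,0,0,0,0,14,-46,0,0,0,0], grip=60)

```text
time_s: 11.85
tcp_pos: [0.4905, -0.0424, 0.2503]
ee_rot: [[-0.955, -0.296, -0.013], [-0.296, 0.955, -0.008], [0.015, -0.004, -1.0]]
wrist_force: [0.9, -0.1, -0.2]
gripper_width: 0.696
```

Request:
carry_out(commands=[14,-46,0,0,0,0,14,-46,0,0,0,0,14,-46,0,0,0,0,13,-43,0,0,0,0,0,0,0,0,0,0])

```text
time_s: 12.48
tcp_pos: [0.4893, -0.2406, 0.244]
ee_rot: [[-0.956, -0.292, -0.026], [-0.292, 0.956, -0.007], [0.027, 0.001, -1.0]]
wrist_force: [-0.4, 0.3, -0.7]
gripper_width: 0.688
```

```bash
python3 - <<'E'
from h import *
goto([.493,-.247,.25],np.radians(106.8))
im=capture('wrist');save('w8',im);C=cam('wrist');print(proj(C,[.4936,-.2446,.152]),proj(C,[.4936,-.2446,.0]))
E
```

```text
t 12.47 tcp [ 0.4893 -0.2406  0.244 ] shift [-1.5 -7.2 -6. ] turn [ 0.0007 -0.027   0.003 ] yaw 107.0 F [-0.4  0.3 -0.7] w 59.8
[316.32728935 248.15925408] [319.15829557 213.87402927]
```

View pics/w8.png

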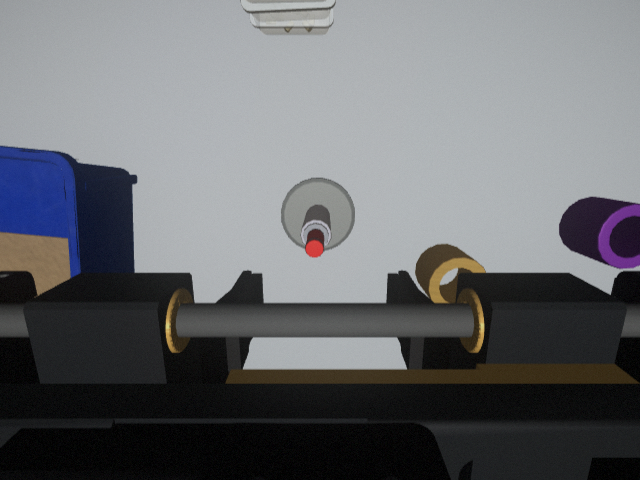

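```bash
cat > mp.py <<'E'
from h import *
import sys
s=sense();C=cam('wrist')
im=cv2.cvtColor(cv2.imread('pics/'+sys.argv[1]+'.png'),cv2.COLOR_BGR2RGB)
h=cv2.cvtColor(im,cv2.COLOR_RGB2HSV).astype(int)
m=(((h[...,0]<8)|(h[...,0]>172))&(h[...,1]>140)&(h[...,2]>int(sys.argv[2]))).astype(np.uint8)
for c in cv2.findContours(m,cv2.RETR_EXTERNAL,cv2.CHAIN_APPROX_NONE)[0]:
    if cv2.contourArea(c)>60:
        e=cv2.fitEllipse(c);p=ray(C,*e[0],.152);print(np.round(e[0]+e[1],1),p.round(4),'tool',((p-s['tcp_pos'])@s['ee_rot']*1000).round(1))
E
python3 mp.py w8 150
```

```text
[314.  248.3  15.9  16.7] [ 0.4942 -0.2462  0.152 ] tool [-5.2 -8.1 91.9]
```

Request:
carry_out(commands=[-1.5,-4,15,0,-0.027,0,0,0,20,0,0,0,0,0,20,0,0,0,0,0,0,0,0,0,0,0,0,0,0,0])

```text
time_s: 13.15
tcp_pos: [0.4917, -0.2388, 0.1853]
ee_rot: [[-0.954, -0.298, -0.004], [-0.298, 0.954, 0.003], [0.003, 0.004, -1.0]]
wrist_force: [-0.8, 0.2, -0.1]
gripper_width: 0.688
```

```bash
python3 - <<'E'
from h import *
goto([.493,-.245,.117],np.radians(106.8))
im=capture('wrist');save('w9',im)
E
python3 mp.py w9 150
```

```text
t 13.15 tcp [ 0.4917 -0.2388  0.1853] shift [ 0.4 -6.6 68.3] turn [ 0.0035 -0.0027  0.0098] yaw 107.4 F [-0.8  0.2 -0.1] w 59.9
[309.2 268.4  20.   21.9] [ 0.4941 -0.2474  0.152 ] tool [ 0.2 -9.2 33.2]
```

View pics/w9.png

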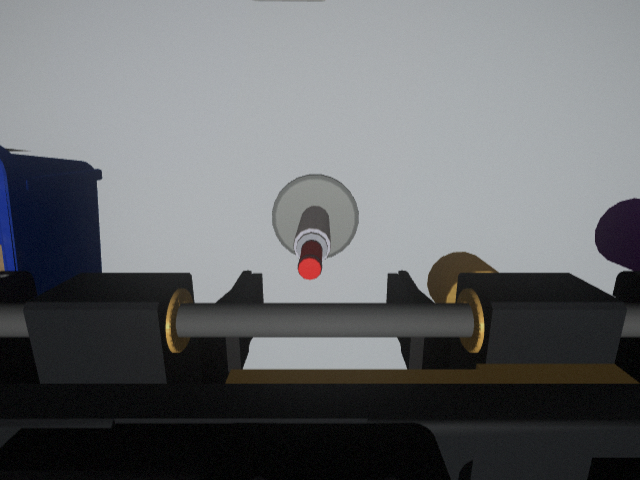

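Request:
carry_out(commands=[0,-7,5,0.0035,-0.0027,-0.01,0,-2,10,0,0,0,0,0,10,0,0,0,0,0,0,0,0,0])

```text
time_s: 13.7
tcp_pos: [0.495, -0.2479, 0.1596]
ee_rot: [[-0.951, -0.308, 0.002], [-0.308, 0.951, -0.0], [-0.002, -0.001, -1.0]]
wrist_force: [0.3, 0.8, 0.6]
gripper_width: 0.692
```

```bash
python3 - <<'E'
from h import *
goto([.494,-.2472,.117],np.radians(106.8))
im=capture('wrist');save('w10',im)
E
python3 mp.py w10 150
```

```text
t 13.7 tcp [ 0.495  -0.2479  0.1596] shift [ 0.8  1.  42.6] turn [-0.0008  0.0022  0.0202] yaw 108.0 F [0.3 0.8 0.6] w 60.2
[326.6 284.6  22.7  24.8] [ 0.4947 -0.2475  0.152 ] tool [0.5 0.7 8.1]
```

View pics/w10.png

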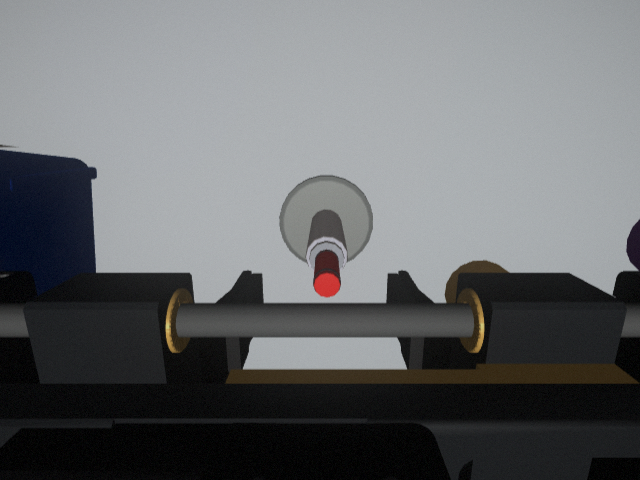

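Request:
carry_out(commands=[0.5,0.7,12,0,0.002,0.02,0,0,14,0,0,0,0,0,10,0,0,0,0,0,0,0,0,0])

```text
time_s: 14.25
tcp_pos: [0.4944, -0.2473, 0.1213]
ee_rot: [[-0.958, -0.288, 0.0], [-0.288, 0.958, -0.001], [-0.0, -0.001, -1.0]]
wrist_force: [0.6, -0.3, -0.3]
gripper_width: 0.691
```

```bash
python3 - <<'E'
from h import *
goto([.4945,-.2474,.117],np.radians(106.8))
E
```

```text
t 14.25 tcp [ 0.4944 -0.2473  0.1213] shift [-0.  -0.1  4.3] turn [-0.0011  0.0002 -0.001 ] yaw 106.7 F [ 0.6 -0.3 -0.3] w 60.1
```

Request:
carry_out(commands=[0,0,4,0,0,0,0,0,0,0,0,0])

```text
time_s: 14.5
tcp_pos: [0.4948, -0.2475, 0.1173]
ee_rot: [[-0.958, -0.288, 0.001], [-0.288, 0.958, -0.001], [-0.001, -0.002, -1.0]]
wrist_force: [0.2, 0.4, -0.5]
gripper_width: 0.692
```

Request:
carry_out(commands=[0,0,0,0,0,0,0,0,0,0,0,0,0,0,0,0,0,0,0,0,0,0,0,0,0,0,0,0,0,0], grip=0)

```text
time_s: 15.12
tcp_pos: [0.4955, -0.2476, 0.1183]
ee_rot: [[-0.957, -0.288, 0.003], [-0.288, 0.957, -0.002], [-0.003, -0.003, -1.0]]
wrist_force: [0.9, -0.0, 0.8]
gripper_width: 0.208
```

```bash
python3 - <<'E'
from h import *
goto([.4945,-.2474,.117],np.radians(106.8))
im=capture('wrist');save('w11',im)
E
python3 mp.py w11 150
```

```text
t 15.12 tcp [ 0.4955 -0.2476  0.1183] shift [0.9 0.5 1.3] turn [-0.0027  0.0026 -0.0006] yaw 106.8 F [ 0.9 -0.   0.8] w 18.1
```

View pics/w11.png

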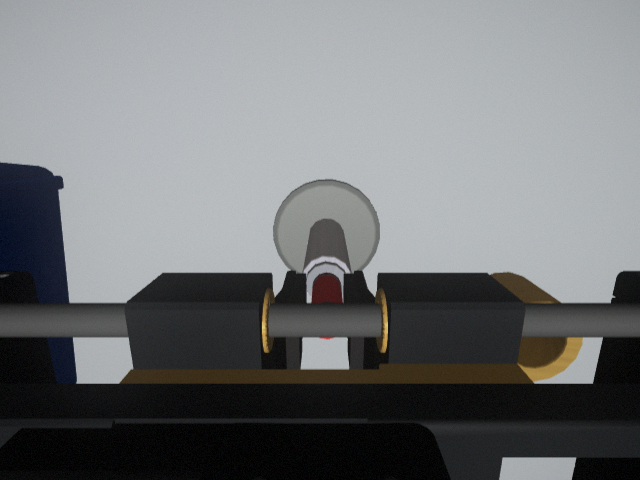

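Request:
carry_out(commands=[0,0,0,0,0,0,0,0,0,0,0,0,0,0,0,0,0,0])

```text
time_s: 15.55
tcp_pos: [0.4954, -0.2476, 0.1183]
ee_rot: [[-0.957, -0.288, 0.003], [-0.288, 0.957, -0.002], [-0.003, -0.003, -1.0]]
wrist_force: [0.2, 0.4, 0.6]
gripper_width: 0.154
```

```bash
python3 - <<'E'
from h import *
goto([.4945,-.2474,.117],np.radians(106.8))
im=capture('wrist');save('w12',im[180:400,200:460])
E
```

```text
t 15.55 tcp [ 0.4954 -0.2476  0.1183] shift [0.8 0.4 1.3] turn [-0.0026  0.0025 -0.0006] yaw 106.8 F [0.2 0.4 0.6] w 13.4
```

View pics/w12.png

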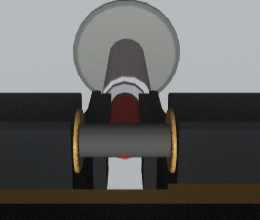

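Request:
carry_out(commands=[0,0,-10,0,0.002,0,0,0,-15,0,0,0,0,0,-15,0,0,0])

```text
time_s: 15.98
tcp_pos: [0.4948, -0.2474, 0.1599]
ee_rot: [[-0.958, -0.288, -0.001], [-0.288, 0.957, -0.002], [0.002, -0.002, -1.0]]
wrist_force: [0.1, -1.2, -0.4]
gripper_width: 0.153
```

```bash
python3 - <<'E'
from h import *
goto([.495,-.2475,.24],np.radians(106.8))
E
```

```text
t 15.97 tcp [ 0.4948 -0.2474  0.1599] shift [ -0.1  -0.3 -80.1] turn [-0.0016 -0.0017 -0.0006] yaw 106.8 F [ 0.1 -1.2 -0.4] w 13.3
```

Request:
carry_out(commands=[0,0,-17,0,-0.002,0,0,0,-20,0,0,0,0,0,-20,0,0,0,0,0,-20,0,0,0,0,0,0,0,0,0])

```text
time_s: 16.6
tcp_pos: [0.4958, -0.2477, 0.2468]
ee_rot: [[-0.957, -0.289, 0.01], [-0.289, 0.957, -0.004], [-0.009, -0.006, -1.0]]
wrist_force: [0.0, 0.7, -1.9]
gripper_width: 0.149
```

```bash
python3 - <<'E'
from h import *
goto([.5076,.2,.25],np.radians(106.8))
im=capture('wrist');save('w13',im)
im=capture('scene');save('s13',im)
E
```

```text
t 16.6 tcp [ 0.4958 -0.2477  0.2468] shift [-140.5  425.2   -4.7] turn [-0.0065  0.0089 -0.0004] yaw 106.8 F [ 0.   0.7 -1.9] w 13.0
```

View pics/w13.png

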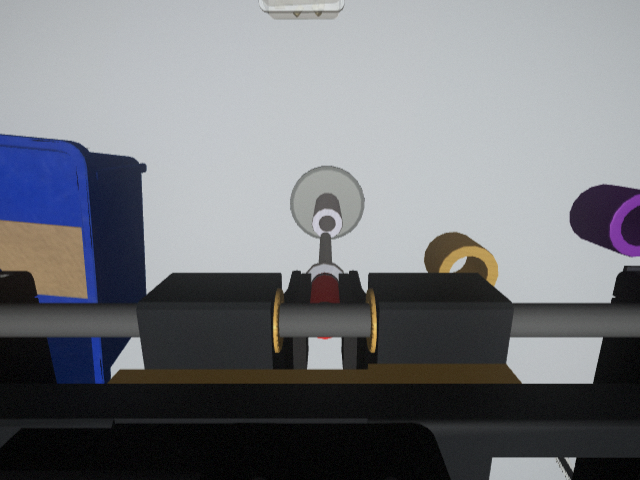

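View pics/s13.png

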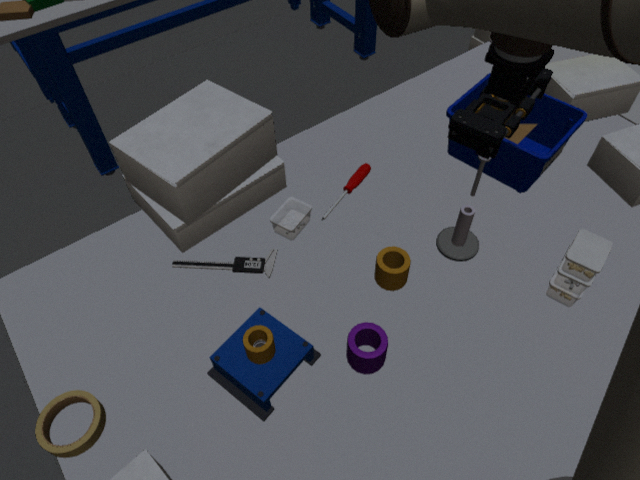

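The wrist view shows the rod running down from (323,265) to its tip near (325,235), clear of the tube mouth at (327,223). The scene view shows the bush seated on the stand. Next I measure the tip in the tool frame.

```bash
python3 - <<'E'
from h import *
im=cv2.imread('pics/w13.png');cv2.imwrite('pics/z13.png',cv2.resize(im[200:275,290:360],None,fx=8,fy=8,interpolation=cv2.INTER_CUBIC))
s=sense();C=cam('wrist');z=s['tcp_pos'][2]-.1033;R=s['ee_rot']
for p in([0,0,103.3],[0,0,13.3]):print('expect px',proj(C,s['tcp_pos']+R@np.array(p)/1000))
for u,v in((324.5,236),):
    # intersect tool plane z=103.3
    K,Rc,t=C;d=R.T@Rc.T@np.linalg.solve(K,[u,v,1.]);o=R.T@(-Rc.T@t-s['tcp_pos']);q=o+d*(.1033-o[2])/d[2];print('tip tool',q*1000)
E
```

```text
expect px [325.08904007 237.38053797]
expect px [325.26304585 281.63510486]
tip tool [  1.0833205   -0.44754887 103.3       ]
```

View pics/z13.png

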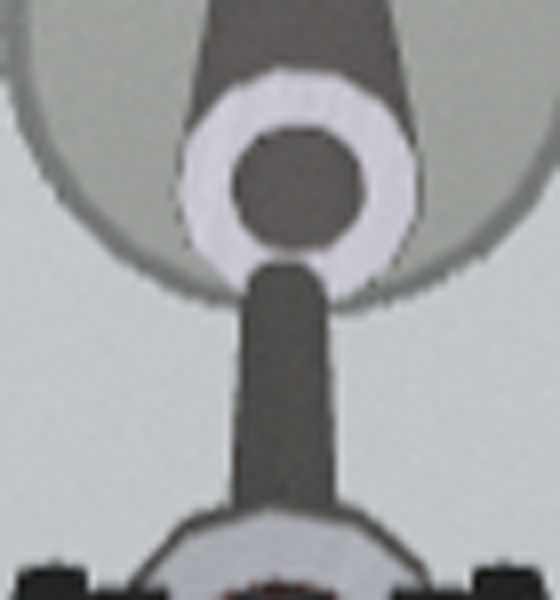

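Request:
carry_out(commands=[-12,36,-1,-0.006,0.009,0,-14,42,-1,0,0,0,-14,42,-1,0,0,0,-14,42,-1,0,0,0,-14,42,-1,0,0,0])

```text
time_s: 17.32
tcp_pos: [0.4981, -0.0285, 0.2434]
ee_rot: [[-0.96, -0.281, -0.017], [-0.281, 0.96, 0.002], [0.015, 0.007, -1.0]]
wrist_force: [0.5, -0.1, -0.8]
gripper_width: 0.153
```

Request:
carry_out(commands=[-14,42,-1,0,0,0,-14,42,-1,0,0,0,-14,42,-1,0,0,0,-10,30,-1,0,0,0,0,0,0,0,0,0])

```text
time_s: 17.95
tcp_pos: [0.5006, 0.1429, 0.2418]
ee_rot: [[-0.958, -0.285, -0.027], [-0.285, 0.959, -0.002], [0.027, 0.006, -1.0]]
wrist_force: [-0.4, -1.0, -1.0]
gripper_width: 0.149
```

```bash
python3 - <<'E'
from h import *
goto([.5083,.2003,.25],np.radians(106.8))
E
```

```text
t 17.95 tcp [0.5006 0.1429 0.2418] shift [-23.5  52.8  -8.5] turn [ 0.0061 -0.0265 -0.0044] yaw 106.5 F [-0.4 -1.  -1. ] w 13.0
```

Request:
carry_out(commands=[-8,18,0,0.006,-0.0265,-0.004,-7,18,-2,0,0,0,-6,14,-2,0,0,0,0,0,0,0,0,0,0,0,0,0,0,0])

```text
time_s: 18.58
tcp_pos: [0.5055, 0.1963, 0.2434]
ee_rot: [[-0.958, -0.287, -0.006], [-0.287, 0.958, -0.004], [0.006, -0.002, -1.0]]
wrist_force: [-1.3, -0.2, -0.4]
gripper_width: 0.148
```

```bash
python3 - <<'E'
from h import *
goto([.5083,.2003,.25],np.radians(106.8))
im=capture('wrist');save('w14',im)
E
```

```text
t 18.57 tcp [0.5055 0.1963 0.2434] shift [-3.8  3.  -6.7] turn [-0.0018 -0.0064 -0.0026] yaw 106.7 F [-1.3 -0.2 -0.4] w 12.9
```

View pics/w14.png

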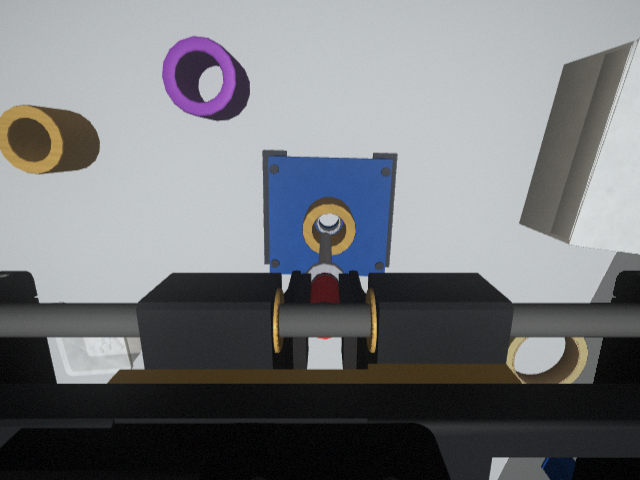

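Request:
carry_out(commands=[-3.5,3,5,-0.002,-0.0064,-0.0026,0,0,8,0,0,0,0,0,5,0,0,0,0,0,0,0,0,0,0,0,0,0,0,0])

```text
time_s: 19.25
tcp_pos: [0.5078, 0.199, 0.2237]
ee_rot: [[-0.958, -0.288, -0.001], [-0.288, 0.958, -0.0], [0.001, 0.0, -1.0]]
wrist_force: [-0.2, -0.1, 0.2]
gripper_width: 0.151
```

```bash
cat > mt.py <<'E'
from h import *
import sys
nm=sys.argv[1]
goto([.5083,.2003,.215],np.radians(106.8))
s=sense();C=cam('wrist');R=s['ee_rot'];im=capture('wrist');save(nm,im)
h=cv2.cvtColor(im,cv2.COLOR_RGB2HSV);m=cv2.inRange(h,(8,90,110),(28,255,255));m[272:]=0;m[:,:230]=0;m[:,420:]=0
c=max(cv2.findContours(m,cv2.RETR_EXTERNAL,cv2.CHAIN_APPROX_NONE)[0],key=cv2.contourArea)
hull=cv2.convexHull(c);P=np.array([ray(C,u,v,.095)[:2] for u,v in hull[:,0]])
A=np.c_[2*P,np.ones(len(P))];q=np.linalg.lstsq(A,(P**2).sum(1),rcond=None)[0];r=np.sqrt(q[2]+q[:2]@q[:2])
print('ring circle',q[:2].round(4),'r',r.round(4),'res',np.abs(np.linalg.norm(P-q[:2],axis=1)-r).max().round(4))
tip=s['tcp_pos']+R@[.0008,.0003,.1033];sc=s['tcp_pos']+R@[0,0,.0993]
print('pred tip',tip.round(4),'sphere ctr px',proj(C,sc).round(1),'scale',361/ (C[1]@sc+C[2])[2])
x0,y0=270,190
cv2.imwrite('pics/z_'+nm+'.png',cv2.resize(cv2.cvtColor(im,cv2.COLOR_RGB2BGR)[y0:y0+90,x0:x0+110],None,fx=7,fy=6.5 and 7*0+6,interpolation=cv2.INTER_CUBIC) if 0 else cv2.resize(cv2.cvtColor(im,cv2.COLOR_RGB2BGR)[y0:y0+85,x0:x0+110],None,fx=7,fy=7,interpolation=cv2.INTER_CUBIC))
E
python3 mt.py w15
```

```text
t 19.25 tcp [0.5078 0.199  0.2237] shift [-0.8  1.1  8.7] turn [ 0.     -0.0007 -0.0016] yaw 106.7 F [-0.2 -0.1  0.2] w 13.1
ring circle [0.508 0.2  ] r 0.0233 res 0.0004
pred tip [0.5069 0.199  0.1204] sphere ctr px [325.1 238.7] scale 1335.6086543999634
```

View pics/z_w15.png

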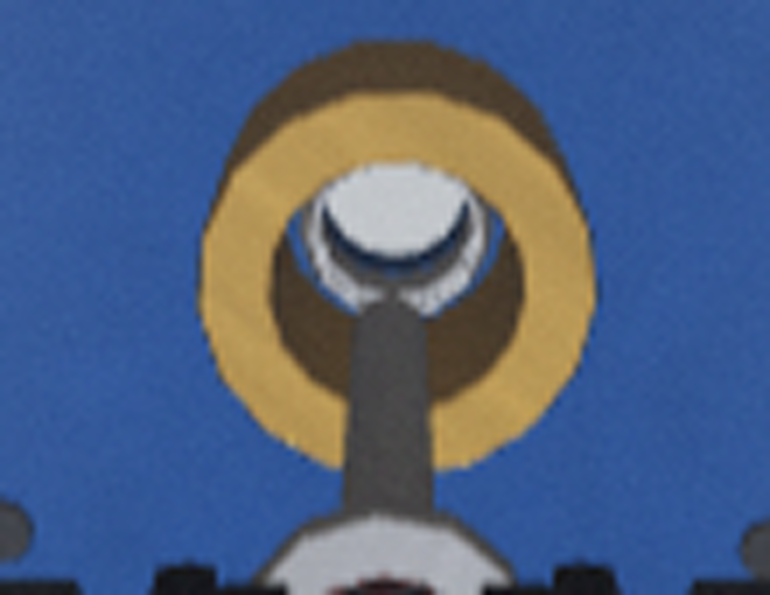

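Request:
carry_out(commands=[-1.1,0.7,5,0,0,0,0,0,5,0,0,0,0,0,0,0,0,0,0,0,0,0,0,0])

```text
time_s: 19.8
tcp_pos: [0.5088, 0.2002, 0.2131]
ee_rot: [[-0.958, -0.288, -0.0], [-0.288, 0.958, 0.0], [0.0, 0.0, -1.0]]
wrist_force: [-0.5, 1.4, -0.8]
gripper_width: 0.153
```

```bash
sed -i 's/goto(\[.5083,.2003,.215\]/goto([.5088,.1999,.123]/' mt.py; python3 mt.py w16
```

```text
t 19.8 tcp [0.5088 0.2002 0.2131] shift [ 0.1 -0.3 90.1] turn [ 0.0002 -0.0003 -0.0014] yaw 106.7 F [-0.5  1.4 -0.8] w 13.3
ring circle [0.5081 0.2   ] r 0.0233 res 0.0002
pred tip [0.5079 0.2003 0.1098] sphere ctr px [325.1 238.8] scale 1335.589216697658
```

View pics/z_w16.png

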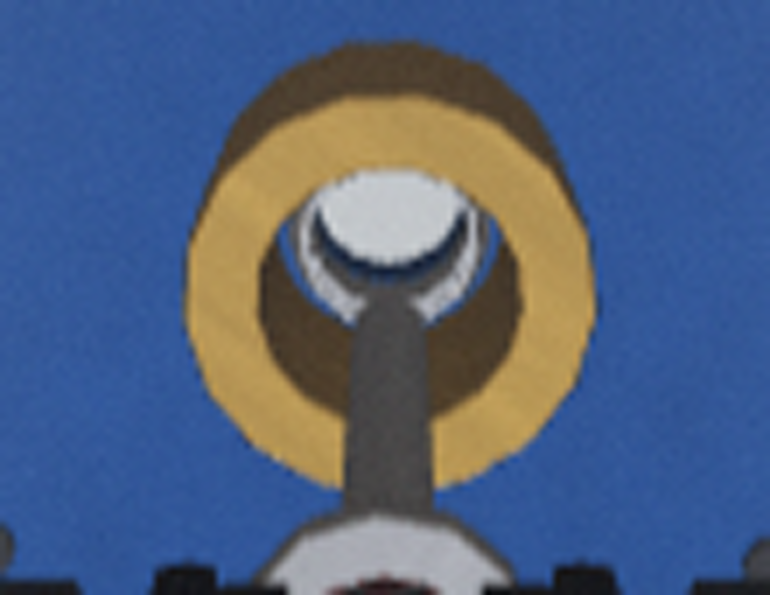

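Laterally the rod (391), ring (391) and spigot (390) coincide in the crop. I descend in steps.

Request:
carry_out(commands=[0,-0.2,6,0,0,0,0,0,6,0,0,0,0,0,6,0,0,0,0,0,0,0,0,0,0,0,0,0,0,0])

```text
time_s: 20.48
tcp_pos: [0.5087, 0.1999, 0.1937]
ee_rot: [[-0.958, -0.288, -0.001], [-0.288, 0.958, -0.0], [0.001, 0.0, -1.0]]
wrist_force: [-0.2, 0.4, -0.4]
gripper_width: 0.154
```

```bash
python3 mt.py w17
```

```text
t 20.48 tcp [0.5087 0.1999 0.1937] shift [-0.1 -0.  70.7] turn [ 0.0001 -0.0008 -0.0015] yaw 106.7 F [-0.2  0.4 -0.4] w 13.4
ring circle [0.5081 0.2001] r 0.0233 res 0.0004
pred tip [0.5078 0.1999 0.0904] sphere ctr px [325.1 238.8] scale 1335.7388542565047
```

View pics/z_w17.png

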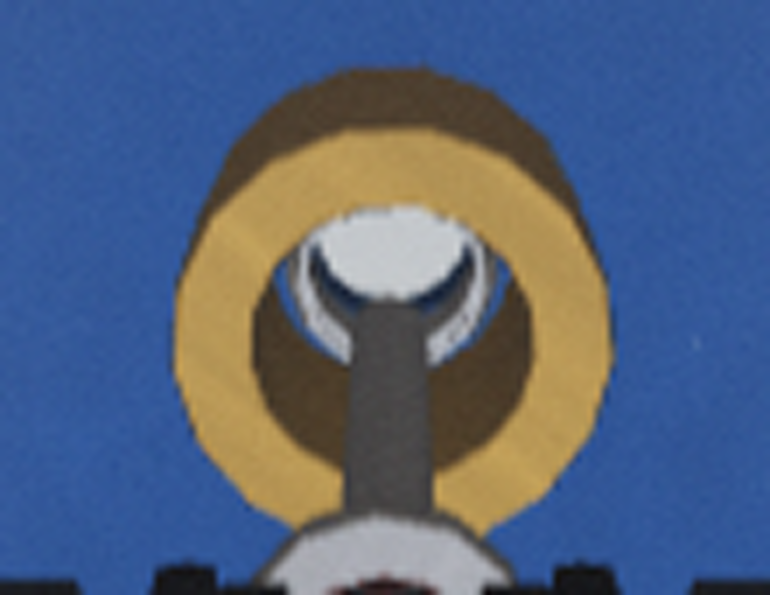

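Request:
carry_out(commands=[0,0,6,0,0,0,0,0,6,0,0,0,0,0,5,0,0,0,0,0,0,0,0,0])

```text
time_s: 21.02
tcp_pos: [0.5086, 0.1999, 0.1754]
ee_rot: [[-0.958, -0.288, -0.001], [-0.288, 0.958, -0.0], [0.001, 0.0, -1.0]]
wrist_force: [0.2, 0.3, -0.7]
gripper_width: 0.153
```

```bash
python3 mt.py w18
```

```text
t 21.02 tcp [0.5086 0.1999 0.1754] shift [-0.3 -0.1 52.4] turn [ 0.0003 -0.0009 -0.0016] yaw 106.7 F [ 0.2  0.3 -0.7] w 13.3
ring circle [0.508 0.2  ] r 0.0233 res 0.0005
pred tip [0.5076 0.1999 0.0721] sphere ctr px [325.1 238.8] scale 1335.7330311294927
```

View pics/z_w18.png

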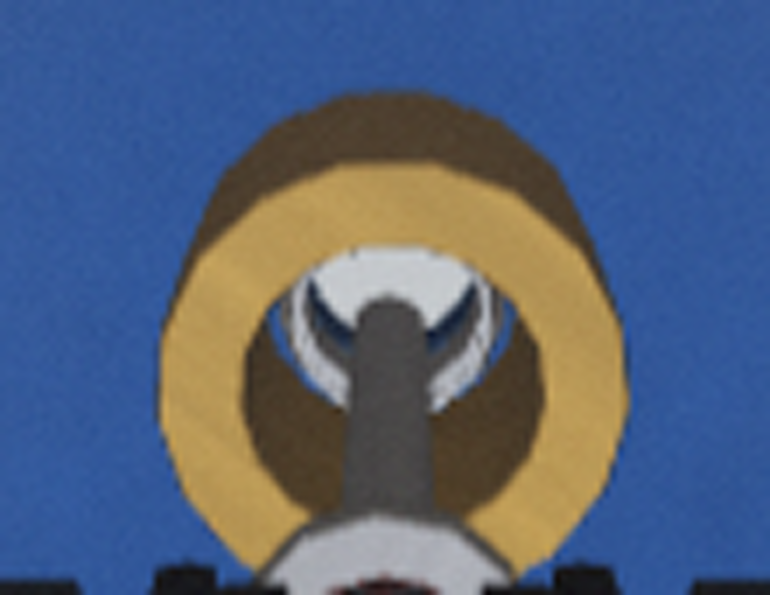

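Tip is at spigot height and centred in the rim: rod x 391 against rim centre 395, about 0.4 mm. I continue.

Request:
carry_out(commands=[-0.3,0,6,0,0,0,0,0,6,0,0,0,0,0,6,0,0,0,0,0,0,0,0,0])

```text
time_s: 21.58
tcp_pos: [0.5091, 0.2001, 0.1565]
ee_rot: [[-0.958, -0.288, -0.0], [-0.288, 0.958, 0.0], [0.0, 0.0, -1.0]]
wrist_force: [0.1, -0.3, -0.7]
gripper_width: 0.152
```

```bash
python3 mt.py w19
```

```text
t 21.57 tcp [0.5091 0.2001 0.1565] shift [ 0.3 -0.1 33.5] turn [ 0.0004 -0.0003 -0.0015] yaw 106.7 F [ 0.1 -0.3 -0.7] w 13.2
ring circle [0.5074 0.1999] r 0.0229 res 0.0029
pred tip [0.5082 0.2002 0.0532] sphere ctr px [325.1 238.8] scale 1335.756219703054
```

View pics/z_w19.png

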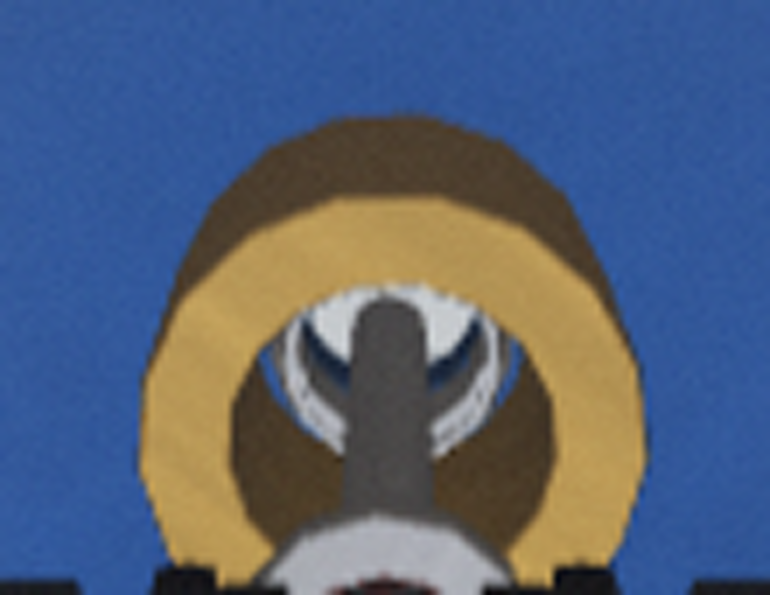

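Request:
carry_out(commands=[0.2,0,6,0,0,0,0,0,6,0,0,0,0,0,6,0,0,0,0,0,0,0,0,0])

```text
time_s: 22.12
tcp_pos: [0.5092, 0.2002, 0.1376]
ee_rot: [[-0.958, -0.288, 0.0], [-0.288, 0.958, 0.001], [-0.001, 0.001, -1.0]]
wrist_force: [0.0, 0.1, -0.0]
gripper_width: 0.148
```

```bash
python3 mt.py w20
```

```text
t 22.12 tcp [0.5092 0.2002 0.1376] shift [ 0.4 -0.2 14.6] turn [ 0.0006  0.0006 -0.0015] yaw 106.7 F [ 0.   0.1 -0. ] w 12.9
ring circle [0.5079 0.2   ] r 0.0231 res 0.0004
pred tip [0.5083 0.2003 0.0343] sphere ctr px [325.1 238.7] scale 1335.707971522508
```

Request:
carry_out(commands=[0.4,-0.2,5,0,0.0006,0,0,0,5,0,0,0,0,0,3,0,0,0,0,0,0,0,0,0])

```text
time_s: 22.68
tcp_pos: [0.5092, 0.2001, 0.1243]
ee_rot: [[-0.958, -0.288, 0.001], [-0.288, 0.958, 0.001], [-0.001, 0.001, -1.0]]
wrist_force: [-0.2, -0.4, -0.7]
gripper_width: 0.149
```

```bash
python3 mt.py w21; python3 - <<'E'
from h import *
im=capture('scene');save('s21',im);im=capture('top');save('t21',im)
s=sense();print(s['time_s'],s['tcp_pos'],s['joint_velocities'].round(2))
E
```

```text
t 22.68 tcp [0.5092 0.2001 0.1243] shift [ 0.5 -0.1  1.3] turn [ 0.0009  0.0012 -0.0013] yaw 106.7 F [-0.2 -0.4 -0.7] w 12.9
ring circle [0.5078 0.2001] r 0.0232 res 0.0003
pred tip [0.5085 0.2003 0.021 ] sphere ctr px [325.1 238.8] scale 1335.8641756738439
22.825 [0.50946817 0.20031768 0.12473724] [ 0.03 -0.17  0.23 -0.02 -0.01 -0.01]
```

View pics/w21.png

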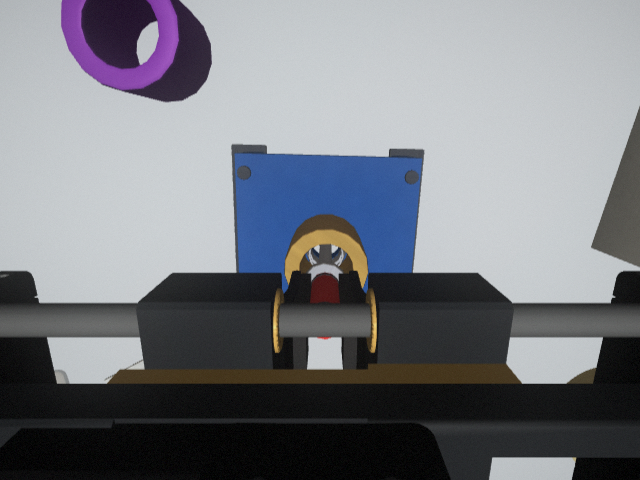

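View pics/s21.png

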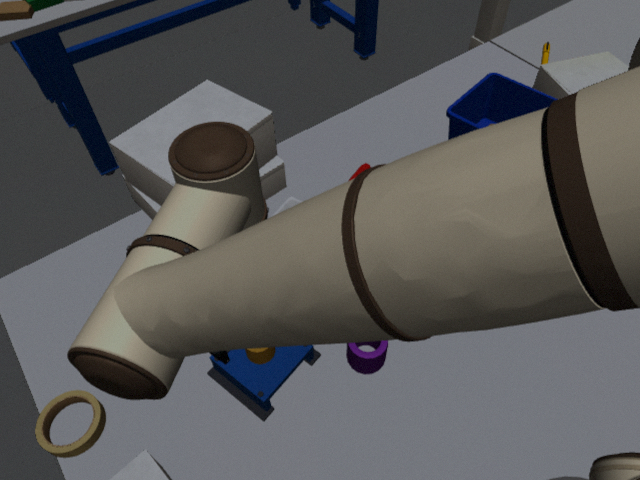

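Request:
carry_out(commands=[0.8,-0.2,1.2,0,0.0012,0,0,0,0,0,0,0])

```text
time_s: 23.08
tcp_pos: [0.5089, 0.1999, 0.1237]
ee_rot: [[-0.958, -0.288, 0.001], [-0.288, 0.958, 0.002], [-0.001, 0.001, -1.0]]
wrist_force: [0.1, 0.4, -0.6]
gripper_width: 0.148
```

```bash
python3 - <<'E'
from h import *
for i in range(8):
    s=sense();print(s['time_s'],s['tcp_pos'].round(5),s['ee_rot'][:2,2].round(4));capture('wrist')
E
python3 mt.py w22
```

```text
23.075 [0.50885 0.19994 0.12374] [0.0009 0.0017]
23.125 [0.50894 0.20003 0.12383] [0.0011 0.0018]
23.175 [0.50893 0.20003 0.12383] [0.0011 0.0017]
23.225 [0.50895 0.20002 0.12381] [0.0011 0.0017]
23.275 [0.50896 0.20004 0.12382] [0.0011 0.0018]
23.325 [0.50896 0.20004 0.12381] [0.0011 0.0018]
23.375 [0.50893 0.20003 0.12378] [0.001  0.0017]
23.425 [0.50893 0.20001 0.12379] [0.001  0.0017]
t 23.48 tcp [0.5089 0.2    0.1238] shift [ 0.2 -0.1  0.8] turn [ 0.0014  0.0014 -0.0012] yaw 106.7 F [-0.1  0.1 -0.4] w 13.2
ring circle [0.5078 0.2001] r 0.0231 res 0.0002
pred tip [0.5082 0.2003 0.0205] sphere ctr px [325.1 238.8] scale 1335.7466206945235
```

View pics/z_w22.png

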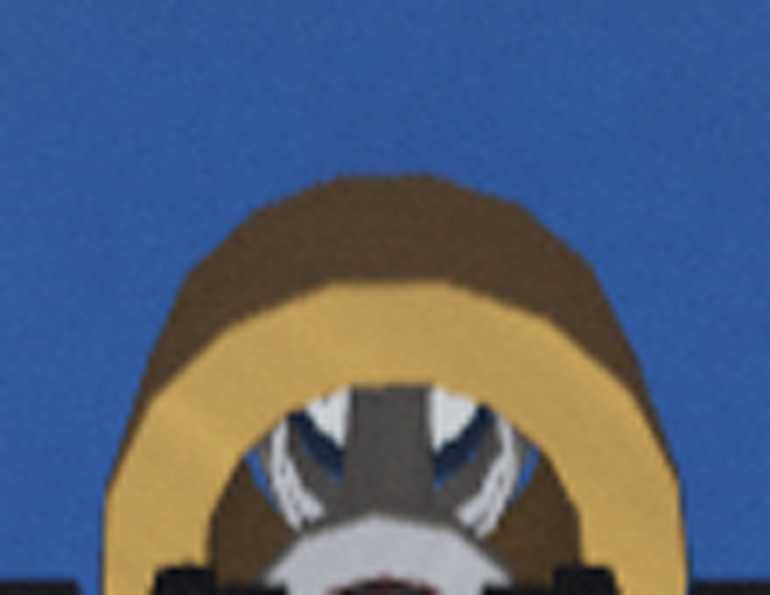

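The rod (centre 391) sits within the spigot rim (centre 396) and is still, upright and held at 13 mm opening. I hand the job in.

```bash
python3 -c "
from h import *
print(finish_job());s=sense();print(s['time_s'],s['tcp_pos'])"
```

```text
the job is handed in; nothing more can be done
None
the job is handed in; nothing more can be done
```

I slid the small brass bush onto the spigot and let go of it. I then lifted the probe by its red grip, lowered it through the bush and hollow spigot, and handed the job in at about 23.5 s while still holding it. The job reports no verdict, so these are my own last checks:

- **Bush:** its centre measures (0.508, 0.200), and the deck centre measures (0.5074, 0.2002), so it is within about 1 mm. The underside was about 50 mm above the bench when I let go.
- **Probe:** the tip is about 20 mm above the bench and about 1 mm from the bore axis, with the tool tilted about 0.002 rad. Both figures come from the tool pose and the grasp offset measured earlier, because the tip was out of the cameras' view at the end. The grip opening read 13 mm, the TCP was still to about 0.1 mm over the last 0.3 s, and I saw no sign of contact in the wrist force.
- **Bystanders:** no move went near the caliper, the screwdriver or the clear box, but I did not measure their positions again at the end.

**Disagreements:** the views differed by 1–3 mm when locating the bush and the spigot, so I relied on the close wrist views. The fitted bush radius came out as 23.2 mm instead of 24 mm, which I put down to the colour mask trimming the edge.

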